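# Put the panel's markers away

### The job

The tasting panel is over: put all the markers away in the drawer. Open the drawer of the little unit wide, pull every marker out of the wooden pen block and also take the one left lying on the sheet, lay them all flat inside the open drawer, and then push the drawer fully shut. Leave the spatula in the pen block and do not knock over or shove the bottles and the tumbler.

Things in the scene. Friction and masses are not known exactly. Their poses are not given: they have to be found in the camera images.
- marker0: capped felt marker, 140 mm long: barrel 15 mm in diameter, a cap 17 mm in diameter over the first 45 mm, with a 5 mm proud clip that stops it rolling; 20 to 45 g. Origin at the centre of the cap's end, z along the marker to its tail (upright in the block: cap down, tail up, about 64 mm showing above the block). At the start it stands in one well of the holder, or is absent.
- marker1: capped felt marker, 140 mm long: barrel 15 mm in diameter, a cap 17 mm in diameter over the first 45 mm, with a 5 mm proud clip that stops it rolling; 20 to 45 g. Origin at the centre of the cap's end, z along the marker to its tail (upright in the block: cap down, tail up, about 64 mm showing above the block). At the start it stands in one well of the holder, or is absent.
- marker2: capped felt marker, 140 mm long: barrel 15 mm in diameter, a cap 17 mm in diameter over the first 45 mm, with a 5 mm proud clip that stops it rolling; 20 to 45 g. Origin at the centre of the cap's end, z along the marker to its tail (upright in the block: cap down, tail up, about 64 mm showing above the block). At the start it stands in one well of the holder, or is absent.
- marker3: capped felt marker, 140 mm long: barrel 15 mm in diameter, a cap 17 mm in diameter over the first 45 mm, with a 5 mm proud clip that stops it rolling; 20 to 45 g. Origin at the centre of the cap's end, z along the marker to its tail (upright in the block: cap down, tail up, about 64 mm showing above the block). At the start it stands in one well of the holder, or is absent.
- marker4: capped felt marker, 140 mm long: barrel 15 mm in diameter, a cap 17 mm in diameter over the first 45 mm, with a 5 mm proud clip that stops it rolling; 20 to 45 g. Origin at the centre of the cap's end, z along the marker to its tail (upright in the block: cap down, tail up, about 64 mm showing above the block). At the start it stands in one well of the holder, or is absent.
- stray: capped felt marker, 140 mm long: barrel 15 mm in diameter, a cap 17 mm in diameter over the first 45 mm, with a 5 mm proud clip that stops it rolling; 20 to 45 g. Origin at the centre of the cap's end, z along the marker to its tail (upright in the block: cap down, tail up, about 64 mm showing above the block). Same kind as the others; at the start it lies on the desk on or by the paper sheet to the left of the holder. Always present.
- marker0_mid (a point): middle of marker0: on its axis, 70 mm from the cap's end; axes as the marker's
- marker1_mid (a point): middle of marker1: on its axis, 70 mm from the cap's end; axes as the marker's
- marker2_mid (a point): middle of marker2: on its axis, 70 mm from the cap's end; axes as the marker's
- marker3_mid (a point): middle of marker3: on its axis, 70 mm from the cap's end; axes as the marker's
- marker4_mid (a point): middle of marker4: on its axis, 70 mm from the cap's end; axes as the marker's
- stray_mid (a point): middle of stray: on its axis, 70 mm from the cap's end; axes as the marker's
- holder: wooden pen block fixed to the desk, 222 (x) x 44 (y) x 85 mm high, origin at the centre of its underside, z up; six square wells 25 mm wide and 77 mm deep in a row along its x, 36 mm apart, so 18, 54 and 90 mm either side of its centre
- spatula: spatula in one well of the holder: round wooden handle 17 mm in diameter and 85 mm long, down in the well, flat steel blade 20 mm wide and 2.5 mm thick sticking up, 145 mm in all, 50 g; origin at the handle's end, z towards the blade. It stays where it is
- unit_drawer0 (a joint): the drawer's opening in m: 0 shut, 0.165 fully open; slides out along the handle's -x, towards the robot, stays where it is left, about 1 N of friction and 4 N per m/s of damping
- unit_drawer0_handle (a point): centre of the drawer's bar handle: a level steel bar 11 mm thick and 120 mm long along y, its centre 35 mm in front of the drawer's front panel, 66 mm above the desk and 38 mm below the unit's top; moves with the drawer, axes as the unit's: x to its back (away from the robot), y to its left, z up. The unit is a low white box fixed to the desk, 240 (x) x 290 (y) x 104 mm high, with this one drawer over its whole front
- drawer_front (a point): on the drawer's inner floor (22 mm above the desk), at the middle of its front edge, where floor and front panel meet; moves with the drawer, axes as the handle's. From here the inside reaches 195 mm back (x) and 124 mm to either side (y); side walls 60 mm high above this floor, front panel 15 mm thick, its top 70 mm above the floor. With the drawer open by s, the first s of its inside from the front (x from 0 to s) is uncovered, the rest is under the unit's top
- bottle0: small sample bottle with a cork cap, 64 mm in diameter, 125 mm high, origin at its foot; bystander
- bottle1: like bottle0; bystander
- tumbler: glass tumbler, 68 mm in diameter, 100 mm high, origin at its foot; bystander
Mind the look-alikes: they are no part of the job. Leave any green look-alike of the stray alone. Leave any green look-alike of the marker0 alone.

How it is judged:
On the way, in this order (a step that is already met when the one before it is completed fails the run):
1. the drawer is opened wide (at least 100 mm) (value of joint unit_drawer0 above 0.1 m), for 0.2 s.
2. every marker lies in the drawer while it is still open (x of marker0_mid in the frame of drawer_front between 0.002 and 0.193 m and y of marker0_mid in the frame of drawer_front between -0.122 and 0.122 m and z of marker0_mid in the frame of drawer_front between 0 and 0.05 m and angle between marker0's own z axis and vertical between 1.1 and 2.04 rad and x of marker1_mid in the frame of drawer_front between 0.002 and 0.193 m and y of marker1_mid in the frame of drawer_front between -0.122 and 0.122 m and z of marker1_mid in the frame of drawer_front between 0 and 0.05 m and angle between marker1's own z axis and vertical between 1.1 and 2.04 rad and x of marker2_mid in the frame of drawer_front between 0.002 and 0.193 m and y of marker2_mid in the frame of drawer_front between -0.122 and 0.122 m and z of marker2_mid in the frame of drawer_front between 0 and 0.05 m and angle between marker2's own z axis and vertical between 1.1 and 2.04 rad and x of marker3_mid in the frame of drawer_front between 0.002 and 0.193 m and y of marker3_mid in the frame of drawer_front between -0.122 and 0.122 m and z of marker3_mid in the frame of drawer_front between 0 and 0.05 m and angle between marker3's own z axis and vertical between 1.1 and 2.04 rad and x of marker4_mid in the frame of drawer_front between 0.002 and 0.193 m and y of marker4_mid in the frame of drawer_front between -0.122 and 0.122 m and z of marker4_mid in the frame of drawer_front between 0 and 0.05 m and angle between marker4's own z axis and vertical between 1.1 and 2.04 rad and x of stray_mid in the frame of drawer_front between 0.002 and 0.193 m and y of stray_mid in the frame of drawer_front between -0.122 and 0.122 m and z of stray_mid in the frame of drawer_front between 0 and 0.05 m and angle between stray's own z axis and vertical between 1.1 and 2.04 rad and value of joint unit_drawer0 above 0.06 m), for 0.2 s.
At the end, for the whole second after the job is handed in: the drawer is shut to within 8 mm; every marker present lies in it, within 27 degrees of level, its middle inside the drawer's walls and less than 50 mm above the drawer's floor, at rest; the spatula still stands in the pen block (value of joint unit_drawer0 below 0.008 m and x of marker0_mid in the frame of drawer_front between 0.002 and 0.193 m and y of marker0_mid in the frame of drawer_front between -0.122 and 0.122 m and z of marker0_mid in the frame of drawer_front between 0 and 0.05 m and angle between marker0's own z axis and vertical between 1.1 and 2.04 rad and x of marker1_mid in the frame of drawer_front between 0.002 and 0.193 m and y of marker1_mid in the frame of drawer_front between -0.122 and 0.122 m and z of marker1_mid in the frame of drawer_front between 0 and 0.05 m and angle between marker1's own z axis and vertical between 1.1 and 2.04 rad and x of marker2_mid in the frame of drawer_front between 0.002 and 0.193 m and y of marker2_mid in the frame of drawer_front between -0.122 and 0.122 m and z of marker2_mid in the frame of drawer_front between 0 and 0.05 m and angle between marker2's own z axis and vertical between 1.1 and 2.04 rad and x of marker3_mid in the frame of drawer_front between 0.002 and 0.193 m and y of marker3_mid in the frame of drawer_front between -0.122 and 0.122 m and z of marker3_mid in the frame of drawer_front between 0 and 0.05 m and angle between marker3's own z axis and vertical between 1.1 and 2.04 rad and x of marker4_mid in the frame of drawer_front between 0.002 and 0.193 m and y of marker4_mid in the frame of drawer_front between -0.122 and 0.122 m and z of marker4_mid in the frame of drawer_front between 0 and 0.05 m and angle between marker4's own z axis and vertical between 1.1 and 2.04 rad and x of stray_mid in the frame of drawer_front between 0.002 and 0.193 m and y of stray_mid in the frame of drawer_front between -0.122 and 0.122 m and z of stray_mid in the frame of drawer_front between 0 and 0.05 m and angle between stray's own z axis and vertical between 1.1 and 2.04 rad and z of spatula in the frame of holder below 0.04 m and angle between spatula's own z axis and vertical below 0.4 rad and linear speed of each of marker0, marker1, marker2, marker3, marker4, stray below 0.03 m/s); the robot touches nothing.
It fails at once if the spatula is pulled out of the pen block (z of spatula in the frame of holder above 0.06 m).
It fails at once if a bottle or the tumbler is knocked over or shoved more than 40 mm (angle between any of bottle0, bottle1, tumbler's own z axis and vertical above 0.6 rad or distance of any of bottle0, bottle1, tumbler from where it was at the start of the episode above 0.04 m).
Of marker0, marker1, marker2, marker3, marker4 only 3 to 5 are there at a start; the rules pass over those that are not, and their reading is None.
At some moment in a run one of stray may be knocked a few centimetres aside while the robot is not near it.
Once in a run the grip may slacken for a moment while it holds something.
It also fails if it takes over 210 s, if anything falls off the work surface, if the arm or the gripper's body presses on something with over 40 N, if the wrist force passes 120 N, or if a joint passes its speed limit or range.

### The arm

A 7-joint arm with a two-finger parallel gripper is mounted at the origin on the work surface. World frame = base frame: x ahead of the robot, y to its left, z up, the work surface at z = 0. Lengths are in m, angles in rad, forces in N, time in s.
With the tool pointing down it reaches from about 0.4 to 0.85 m from the base axis. Payload 4.5 kg.
Tool frame: the origin (TCP) lies midway between the tips of the shut fingers; the grasp point (between the pads) lies 19 mm behind it; z points along the fingers, y is the line along which they close (so a half turn about z gives the same grasp; the last joint's range is limited). The gripper opens to 88 mm and grips with 3 to 60 N. Pads are 18 mm wide; open, the fingers measure 123 mm over their backs; the gripper's body (75 mm by 187 mm) begins 45 mm behind the grasp point.
Start: joints at [-1.264, 0.689, -0.195, 1.565, 0.157, 0.902, -0.215], TCP at [0.168, 0.602, 0.239] pointing down, gripper open.
Joint ranges: [-3.01, 3.01], [-0.46, 2.08], [-1.47, 1.51], [0.13, 2.56], [-1, 4.14], [0.04, 2.09], [-2.66, 2.66]. Speed limits (rad/s): [2.57, 2.57, 3.14, 3.14, 3.14, 3.14, 3.14].

### API

Orientations are given as a unit quaternion [x, y, z, w].
In Python, from plant import r gives the robot as it stands.
- The arm moves only by the tool carry_out, never from a script. Its argument "plan" is a list of rows, each an object with "rot": the turn, a rotation vector about the tool's x, y, z in rad, a list of three; "xyz": the shift along the tool's x, y, z in m, a list of three; "grip": the closure in counts, from 0 (fully open) to 255 (shut). In form: [{"rot": [wx, wy, wz], "xyz": [dx, dy, dz], "grip": grip}, ...]. A call has 1 to 8 rows; each row is the pose to reach, as a shift and turn from the pose commanded when the call began, along the tool's axes at that moment; what a row does not reach only later rows make up. A row lasts 1/12 s, in which the tool goes at most 41.7 mm and 7.16 degrees, less where a joint would pass 70% of its speed; a pose out of reach is approached as far as the arm can. A call with a gripper value outside its range is refused whole. The fingers move at their own pace and stop on an object; "squeeze" is the grip in N (left out, the last holds). Time passes only in rows, so rows that repeat a pose let the fingers close. It gives the time, the measured TCP pose, the force, the opening and the grip force at its end, in the units of the state.
- r.get_state(): the state, without advancing time (a new reading comes with each control period).
- r.snapshot(name): name is "scene" or "top" or "wrist"; returns the picture (480x640x3 uint8, red, green, blue); there is no depth.
- r.camera_params(name): a dict with "fx", "fy", "cx", "cy" (pixels), "distortion" ([k1, k2, p1, p2, k3] as OpenCV has them; the pictures are not rectified), "position" and "attitude" of the camera in the world; the wrist camera has in their place "hand_eye" (4x4, takes a point from camera to tool coordinates, whose origin is the TCP and whose axes are the flange's). Camera axes: x right, y down, z forward; pixel columns grow to the right and rows downward; lengths in m; the calibration is good to about 2 mm. A picture is of the moment at which its call begins: read the wrist's pose just before it. camera_params takes no time and is no camera call.
- r.finish_job(): hands the job in; it is judged then, once.
The state is a dict: "clock": time; "q": joint angles; "qd": joint speeds; "joint_torque": joint torques, N m; "tool_pos": TCP position; "eef_rot": TCP orientation; "contact_force": force on the tool from outside, world axes, zero at the start; "moment": the same for the moment, N m; "opening": opening from 0.0 (shut) to 1.0 (fully open); "finger_force": force on a finger pad.
Only numpy, scipy, OpenCV 4.12 (cv2) and the standard library are available. Lean on these libraries where they do the work, as an engineer would, in place of code of your own. Each camera call takes 0.05 s, during which the arm holds its last target. There are 200 camera calls.

## Working session

There is one attempt and no reset: what is moved stays moved. The work goes in short steps, Python scripts to look and compute and a tool call to move; the robot and the scene stay as the last step left them, time stands still between calls to the robot, and variables do not carry over. Pictures are saved under pics/ and viewed, at most 16 in all, crops included, and the job is handed in when it is done.

Besides the shell and the picture viewer there is one more tool, called after ">>>" by a JSON object that holds its "name" and its "arguments". carry_out: Moves the arm, as the interface text tells. Its arguments: {"type":"object","properties":{"plan":{"type":"array"},"squeeze":{"type":"number"}},"required":["plan"]}

```bash
mkdir -p pics; ls; python3 - <<'E'
from plant import r
import cv2,json
for n in("scene","top"):
    cv2.imwrite(f"pics/{n}0.png",r.snapshot(n)[:,:,::-1])
    print(n,r.camera_params(n))
print(r.camera_params("wrist"))
print(r.get_state())
E
```

```text
pics
scene {'fx': 474.279993194992, 'fy': 474.279993194992, 'cx': 319.0590845287526, 'cy': 241.0123953613277, 'distortion': array([-0.04476028,  0.        ,  0.        ,  0.        ,  0.        ]), 'position': array([ 0.9712531 , -0.23787648,  0.78479466]), 'attitude': array([ 0.87010939,  0.39546994, -0.11678571, -0.26995236])}
top {'fx': 624.2883169475783, 'fy': 624.2883169475783, 'cx': 319.4304170050257, 'cy': 249.90038194771495, 'distortion': array([-0.01049278,  0.        ,  0.        ,  0.        ,  0.        ]), 'position': array([0.47085011, 0.0897244 , 1.11438781]), 'attitude': array([ 0.71669394, -0.69438922,  0.05193894, -0.03841553])}
{'fx': 353.87362798833243, 'fy': 353.87362798833243, 'cx': 320.33049686338614, 'cy': 240.8070346313641, 'distortion': array([-0.01650783,  0.        ,  0.        ,  0.        ,  0.        ]), 'hand_eye': array([[-6.39052062e-04, -9.59108150e-01, -2.83039128e-01,
         7.29028665e-02],
       [ 9.99999361e-01, -3.48945817e-04, -1.07538092e-03,
         2.71931524e-04],
       [ 9.32641283e-04, -2.83039634e-01,  9.59107760e-01,
        -1.45810034e-01],
       [ 0.00000000e+00,  0.00000000e+00,  0.00000000e+00,
         1.00000000e+00]])}
{'clock': 0.1, 'q': array([-1.2641736 ,  0.68993274, -0.19450632,  1.56621987,  0.15733645,
        0.90250825, -0.21509318]), 'qd': array([ 0.00116303, -0.00256692,  0.00144519, -0.00250204,  0.00194862,
        0.00107952, -0.00090371]), 'joint_torque': array([-2.80347704e-03, -5.28500676e+01, -1.27146866e+00, -1.53836846e+01,
       -5.25988627e-02,  1.97360707e-03,  5.00209035e-05]), 'tool_pos': array([0.16831328, 0.60132533, 0.23797491]), 'eef_rot': array([ 1.35942764e-01,  9.90716339e-01, -8.36486103e-04, -3.60261196e-05]), 'contact_force': array([-0.39712307, -0.39538316,  0.11232068]), 'moment': array([-0.00697962,  0.02143571, -0.0496709 ]), 'finger_force': 0.0, 'opening': 1.0002519116422852}
```

View pics/scene0.png

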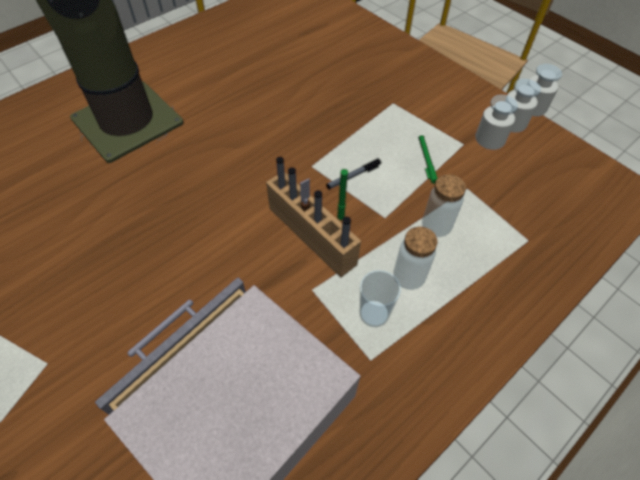

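View pics/top0.png

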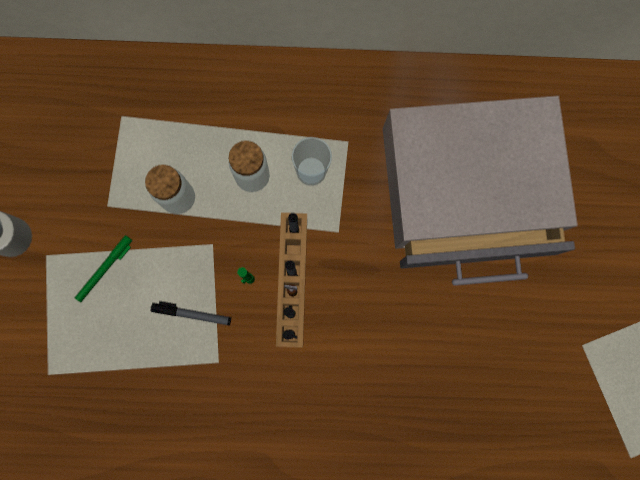

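Scene and top pictures:
- **Holder:** it runs along world x at top column ~290. Black markers stand at (293,222), (290,268), (290,312) and (290,335). The spatula is at (291,290) and the well at (292,247) is empty.
- **Stray candidates:** the black marker lying at (152,307)–(230,321), and a green one lying at (128,238)–(79,299). The task rules out green, so the black one is the stray.
- **Other look-alike:** a green marker stands outside the block at (246,275), to be left alone.
- **Drawer:** slightly open, with its handle at (455,281)–(526,277).

```bash
cat > h.py <<'E'
import numpy as np, cv2
from scipy.spatial.transform import Rotation as R
from plant import r
def campose(n,st=None):
    p=r.camera_params(n)
    K=np.array([[p['fx'],0,p['cx']],[0,p['fy'],p['cy']],[0,0,1]])
    if n=='wrist':
        st=st or r.get_state(); T=np.eye(4); T[:3,:3]=R.from_quat(st['eef_rot']).as_matrix(); T[:3,3]=st['tool_pos']
        T=T@p['hand_eye']; return K,p['distortion'],T[:3,:3],T[:3,3]
    return K,p['distortion'],R.from_quat(p['attitude']).as_matrix(),np.array(p['position'])
def p2w(n,uv,z,st=None):
    K,d,A,t=campose(n,st); u=cv2.undistortPoints(np.array([[uv]],float),K,d)[0,0]
    ray=A@np.array([u[0],u[1],1]); return t+ray*(z-t[2])/ray[2]
def w2p(n,X,st=None):
    K,d,A,t=campose(n,st); c=A.T@(np.array(X,float)-t)
    return cv2.projectPoints(c[None],np.zeros(3),np.zeros(3),K,d)[0][0,0]
def snap(n,f,crop=None,s=1):
    st=r.get_state(); im=r.snapshot(n)[:,:,::-1]
    if crop: x0,y0,x1,y1=crop; im=im[y0:y1,x0:x1]
    cv2.imwrite('pics/'+f,cv2.resize(im,None,fx=s,fy=s,interpolation=cv2.INTER_CUBIC)); return st
def tool(target,yaw_pitch=None):
    st=r.get_state(); Rm=R.from_quat(st['eef_rot']); return Rm.inv().apply(np.array(target)-st['tool_pos'])
E
python3 - <<'E'
from h import *
f=lambda uv,z:print(uv,z,p2w('top',uv,z).round(3))
print('handle');f((455,281),.066);f((526,277),.066);f((490,279),.066)
print('unit top');[f(p,.104) for p in((391,112),(559,98),(576,228),(402,244))]
print('holder top');[f(p,.085) for p in((281,212),(308,214),(302,347),(277,346))]
print('marker tails');[f(p,.148) for p in((294,215),(290,265),(290,311),(289,335))]
print('stray');f((152,307),.009);f((230,321),.009)
print('green');f((243,271),.14);f((250,279),.01)
print('bottles');f((247,150),.125);f((164,180),.125);f((311,155),.1)
c=cv2.imread('pics/top0.png')[195:360,60:320]
cv2.imwrite('pics/c0.png',cv2.resize(c,None,fx=3,fy=3,interpolation=cv2.INTER_CUBIC))
E
```

```text
handle
(455, 281) 0.066 [ 0.561 -0.159  0.066]
(526, 277) 0.066 [ 0.571 -0.28   0.066]
(490, 279) 0.066 [ 0.566 -0.219  0.066]
unit top
(391, 112) 0.104 [ 0.839 -0.041  0.104]
(559, 98) 0.104 [ 0.875 -0.328  0.104]
(576, 228) 0.104 [ 0.652 -0.352  0.104]
(402, 244) 0.104 [ 0.615 -0.063  0.104]
holder top
(281, 212) 0.085 [0.665 0.138 0.085]
(308, 214) 0.085 [0.663 0.093 0.085]
(302, 347) 0.085 [0.443 0.096 0.085]
(277, 346) 0.085 [0.444 0.136 0.085]
marker tails
(294, 215) 0.148 [0.649 0.115 0.148]
(290, 265) 0.148 [0.57  0.118 0.148]
(290, 311) 0.148 [0.499 0.116 0.148]
(289, 335) 0.148 [0.462 0.116 0.148]
stray
(152, 307) 0.009 [0.503 0.362 0.009]
(230, 321) 0.009 [0.482 0.224 0.009]
green
(243, 271) 0.14 [0.559 0.191 0.14 ]
(250, 279) 0.01 [0.557 0.192 0.01 ]
bottles
(247, 150) 0.125 [0.758 0.196 0.125]
(164, 180) 0.125 [0.704 0.327 0.125]
(311, 155) 0.1 [0.761 0.091 0.1  ]
```

View pics/c0.png

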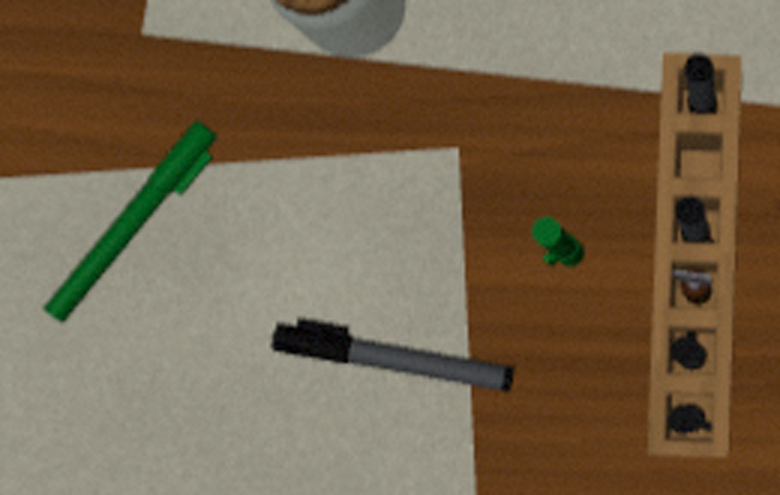

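The crop confirms it. The stray is the black/grey marker on the sheet. The green ones (lying, and standing outside the block) are the look-alikes, and the measured sizes match the description. Next I move over the drawer handle.

>>> {"name": "carry_out", "arguments": {"plan": [{"rot": [0,0,0.6],"xyz": [-0.3,-0.34,0],"grip": 185},{"rot": [0,0,0.6],"xyz": [-0.3,-0.34,0],"grip": 185},{"rot": [0,0,0.6],"xyz": [-0.3,-0.34,0],"grip": 185},{"rot": [0,0,0.6],"xyz": [-0.3,-0.34,0],"grip": 185},{"rot": [0,0,0.6],"xyz": [-0.3,-0.34,0],"grip": 185},{"rot": [0,0,0.6],"xyz": [-0.3,-0.34,0],"grip": 185},{"rot": [0,0,0.6],"xyz": [-0.3,-0.34,0],"grip": 185},{"rot": [0,0,0.6],"xyz": [-0.3,-0.34,0],"grip": 185}], "squeeze": 20}}

```text
clock: 0.77
tool_pos: [0.3137, 0.2999, 0.2387]
eef_rot: [0.422, 0.906, -0.0, 0.0]
contact_force: [0.3, 0.3, 0.6]
opening: 0.419
finger_force: 0.0
```

```bash
cat >> h.py <<'E'
def down(yaw_y):  # tool z down, tool y at angle yaw_y (rad) from world x
    y=np.array([np.cos(yaw_y),np.sin(yaw_y),0]); z=np.array([0,0,-1.]); return R.from_matrix(np.c_[np.cross(y,z),y,z])
def go(pos,Rt=None):
    st=r.get_state(); A=R.from_quat(st['eef_rot'])
    d=A.inv().apply(np.array(pos)-st['tool_pos']); w=(A.inv()*Rt).as_rotvec() if Rt is not None else np.zeros(3)
    print('at',st['tool_pos'].round(4),'xyz',d.round(4),'rot',w.round(4),'rows',round(max(np.linalg.norm(d)/.0417,np.linalg.norm(w)/.125),1),'t',round(st['clock'],2)); return d,w
E
python3 - <<'E'
from h import *
go([.566,-.219,.239],down(np.deg2rad(6.1)))
print(r.get_state()['q'].round(2))
E
```

```text
at [0.3137 0.2999 0.2387] xyz [-5.596e-01 -1.406e-01 -2.000e-04] rot [-1.000e-04  3.000e-04  5.922e-01] rows 13.8 t 0.77
[-0.82  0.45 -0.07  2.12  0.05  0.58 -0.23]
```

>>> {"name": "carry_out", "arguments": {"plan": [{"rot": [0,0,0.59],"xyz": [-0.32,-0.08,0],"grip": 185},{"rot": [0,0,0.59],"xyz": [-0.32,-0.08,0],"grip": 185},{"rot": [0,0,0.59],"xyz": [-0.32,-0.08,0],"grip": 185},{"rot": [0,0,0.59],"xyz": [-0.32,-0.08,0],"grip": 185},{"rot": [0,0,0.59],"xyz": [-0.32,-0.08,0],"grip": 185},{"rot": [0,0,0.59],"xyz": [-0.32,-0.08,0],"grip": 185},{"rot": [0,0,0.59],"xyz": [-0.32,-0.08,0],"grip": 185},{"rot": [0,0,0.59],"xyz": [-0.32,-0.08,0],"grip": 185}]}}

```text
clock: 1.43
tool_pos: [0.4583, 0.0027, 0.2386]
eef_rot: [0.668, 0.744, -0.0, 0.0]
contact_force: [0.5, 0.2, 0.5]
opening: 0.274
finger_force: 0.0
```

>>> {"name": "carry_out", "arguments": {"plan": [{"rot": [0,0,0],"xyz": [-0.23,0.08,0],"grip": 185},{"rot": [0,0,0],"xyz": [-0.23,0.08,0],"grip": 185},{"rot": [0,0,0],"xyz": [-0.23,0.08,0],"grip": 185},{"rot": [0,0,0],"xyz": [-0.23,0.08,0],"grip": 185},{"rot": [0,0,0],"xyz": [-0.23,0.08,0],"grip": 185},{"rot": [0,0,0],"xyz": [-0.23,0.08,0],"grip": 185},{"rot": [0,0,0],"xyz": [-0.23,0.08,0],"grip": 185},{"rot": [0,0,0],"xyz": [-0.23,0.08,0],"grip": 185}]}}

```text
clock: 2.1
tool_pos: [0.5618, -0.2172, 0.2379]
eef_rot: [0.669, 0.743, -0.0, -0.0]
contact_force: [-0.1, 0.9, 0.0]
opening: 0.276
finger_force: 0.0
```

```bash
python3 - <<'E'
from h import *
st=snap('wrist','w1.png'); go([.566,-.219,.06],down(np.deg2rad(6.1)))
print(w2p('wrist',[.566,-.219,.066],st))
E
```

```text
at [ 0.5616 -0.2148  0.2379] xyz [-0.0049  0.0042  0.1779] rot [-0.0013 -0.0012  0.0006] rows 4.3 t 2.15
[324.77303009 221.28242497]
```

View pics/w1.png

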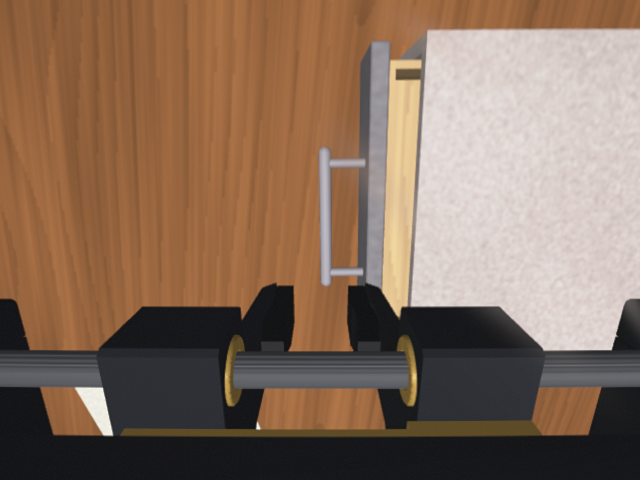

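The handle spans (325,150)–(325,283), within about 4 px of the prediction, so I descend, grip and pull.

>>> {"name": "carry_out", "arguments": {"plan": [{"rot": [0,0,0],"xyz": [-0.005,0.004,0.04],"grip": 185},{"rot": [0,0,0],"xyz": [-0.005,0.004,0.08],"grip": 185},{"rot": [0,0,0],"xyz": [-0.005,0.004,0.12],"grip": 185},{"rot": [0,0,0],"xyz": [-0.005,0.004,0.15],"grip": 185},{"rot": [0,0,0],"xyz": [-0.005,0.004,0.17],"grip": 185},{"rot": [0,0,0],"xyz": [-0.005,0.004,0.185],"grip": 185},{"rot": [0,0,0],"xyz": [-0.005,0.004,0.185],"grip": 185},{"rot": [0,0,0],"xyz": [-0.005,0.004,0.185],"grip": 255}]}}

```text
clock: 2.82
tool_pos: [0.5661, -0.2172, 0.0534]
eef_rot: [0.667, 0.745, 0.0, -0.001]
contact_force: [0.3, 0.0, 1.0]
opening: 0.224
finger_force: 0.0
```

>>> {"name": "carry_out", "arguments": {"plan": [{"rot": [0,0,0],"xyz": [0,0,0],"grip": 255},{"rot": [0,0,0],"xyz": [0,0,0],"grip": 255},{"rot": [0,0,0],"xyz": [0,0,0],"grip": 255},{"rot": [0,0,0],"xyz": [0,-0.01,0],"grip": 255},{"rot": [0,0,0],"xyz": [0,-0.02,0],"grip": 255},{"rot": [0,0,0],"xyz": [0,-0.035,0],"grip": 255},{"rot": [0,0,0],"xyz": [0,-0.05,0],"grip": 255},{"rot": [0,0,0],"xyz": [0,-0.065,0],"grip": 255}]}}

```text
clock: 3.48
tool_pos: [0.5035, -0.2261, 0.0549]
eef_rot: [0.668, 0.745, 0.001, 0.002]
contact_force: [1.9, 0.5, -1.6]
opening: 0.112
finger_force: 20.0
```

>>> {"name": "carry_out", "arguments": {"plan": [{"rot": [0,0,0],"xyz": [0,-0.015,0],"grip": 255},{"rot": [0,0,0],"xyz": [0,-0.03,0],"grip": 255},{"rot": [0,0,0],"xyz": [0,-0.045,0],"grip": 255},{"rot": [0,0,0],"xyz": [0,-0.055,0],"grip": 255},{"rot": [0,0,0],"xyz": [0,-0.065,0],"grip": 255},{"rot": [0,0,0],"xyz": [0,-0.07,0],"grip": 255},{"rot": [0,0,0],"xyz": [0,-0.07,0],"grip": 255},{"rot": [0,0,0],"xyz": [0,-0.07,0],"grip": 255}]}}

```text
clock: 4.15
tool_pos: [0.4323, -0.2346, 0.0548]
eef_rot: [0.668, 0.744, -0.0, 0.001]
contact_force: [0.4, -0.0, 8.7]
opening: 0.119
finger_force: 20.0
```

```bash
python3 - <<'E'
from h import *
go([.56,-.219,.06]);print(r.get_state()['contact_force'])
snap('top','t1.png',(360,80,640,400),2)
E
```

```text
at [ 0.4323 -0.2346  0.0548] xyz [ 0.0018  0.1287 -0.0051] rot [0. 0. 0.] rows 3.1 t 4.15
[ 0.36382206 -0.03336947  8.74089186]
```

View pics/t1.png

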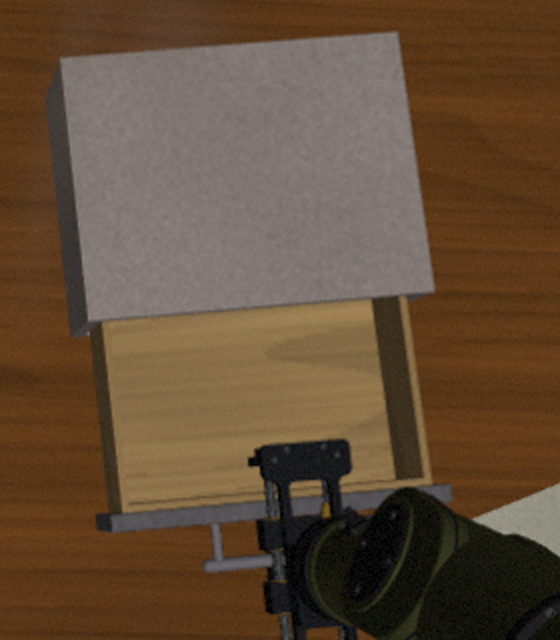

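The drawer now stands about 0.16 m open. I release the handle, rise and turn towards the pen block.

>>> {"name": "carry_out", "arguments": {"plan": [{"rot": [0,0,0],"xyz": [0,0,0],"grip": 185},{"rot": [0,0,0],"xyz": [0,0,0],"grip": 185},{"rot": [0,0,0],"xyz": [0,0,0],"grip": 185},{"rot": [0,0,0],"xyz": [0,0,-0.04],"grip": 185},{"rot": [0,0,0],"xyz": [0,0,-0.08],"grip": 185},{"rot": [0,0,0],"xyz": [0,0,-0.12],"grip": 110},{"rot": [0,0,0],"xyz": [0,0,-0.16],"grip": 110},{"rot": [0,0,0],"xyz": [0,0,-0.2],"grip": 110}]}}

```text
clock: 4.87
tool_pos: [0.4319, -0.2337, 0.2555]
eef_rot: [0.668, 0.744, -0.0, -0.0]
contact_force: [1.1, -0.1, -1.3]
opening: 0.48
finger_force: 0.0
```

```bash
python3 - <<'E'
from h import *
print(r.get_state()['q'].round(2)); go([.462,.116,.25],down(-np.pi/2))
snap('top','t2.png',(360,80,640,400),2)
im=r.snapshot('top')
E
```

```text
[ 0.4   0.49  0.    1.95 -0.    0.71  0.51]
at [ 0.4319 -0.2337  0.2555] xyz [0.3444 0.0676 0.0056] rot [-6.0000e-04  1.0000e-04  1.6787e+00] rows 13.4 t 4.87
```

View pics/t2.png

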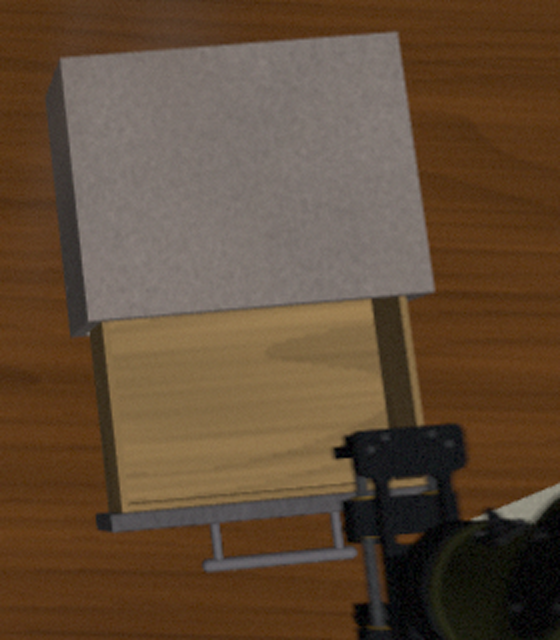

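>>> {"name": "carry_out", "arguments": {"plan": [{"rot": [0,0,1.0],"xyz": [0.324,0.064,0],"grip": 110},{"rot": [0,0,1.0],"xyz": [0.324,0.064,0],"grip": 110},{"rot": [0,0,1.0],"xyz": [0.324,0.064,0],"grip": 110},{"rot": [0,0,1.0],"xyz": [0.324,0.064,0],"grip": 110},{"rot": [0,0,1.0],"xyz": [0.324,0.064,0],"grip": 110},{"rot": [0,0,1.0],"xyz": [0.324,0.064,0],"grip": 110},{"rot": [0,0,1.0],"xyz": [0.324,0.064,0],"grip": 110},{"rot": [0,0,1.0],"xyz": [0.324,0.064,0],"grip": 110}]}}

```text
clock: 5.63
tool_pos: [0.4604, 0.0976, 0.253]
eef_rot: [0.944, 0.331, -0.001, -0.0]
contact_force: [0.6, -0.5, -0.2]
opening: 0.57
finger_force: 0.0
```

>>> {"name": "carry_out", "arguments": {"plan": [{"rot": [0,0,0.68],"xyz": [0.014,-0.015,0],"grip": 110},{"rot": [0,0,0.68],"xyz": [0.014,-0.015,0],"grip": 110},{"rot": [0,0,0.68],"xyz": [0.014,-0.015,0],"grip": 110},{"rot": [0,0,0.68],"xyz": [0.014,-0.015,0],"grip": 110},{"rot": [0,0,0.68],"xyz": [0.014,-0.015,0],"grip": 110},{"rot": [0,0,0.68],"xyz": [0.014,-0.015,0],"grip": 110},{"rot": [0,0,0.68],"xyz": [0.014,-0.015,0],"grip": 110}]}}

```text
clock: 6.22
tool_pos: [0.462, 0.1155, 0.2528]
eef_rot: [1.0, -0.001, -0.001, 0.001]
contact_force: [-0.3, 0.8, 0.4]
opening: 0.567
finger_force: 0.0
```

```bash
python3 - <<'E'
from h import *
print(r.get_state()['q'].round(2)); go([.463,.116,.106],down(-np.pi/2))
f=lambda uv,z:print(uv,z,p2w('top',uv,z).round(3))
f((464,363),.066);f((537,356.5),.066);f((421,336),.022);f((408.5,339),.092);f((585,325),.092)
f((412,241),.082);f((562,228),.082)
snap('wrist','w2.png')
E
```

```text
[-0.7   0.54  0.56  2.   -0.43  0.72 -1.44]
at [0.462  0.1155 0.2528] xyz [ 0.0012 -0.0007  0.1468] rot [ 0.0015  0.0016 -0.0024] rows 3.5 t 6.22
(464, 363) 0.066 [ 0.424 -0.175  0.066]
(537, 356.5) 0.066 [ 0.438 -0.297  0.066]
(421, 336) 0.022 [ 0.466 -0.11   0.022]
(408.5, 339) 0.092 [ 0.461 -0.077  0.092]
(585, 325) 0.092 [ 0.493 -0.368  0.092]
(412, 241) 0.082 [ 0.624 -0.083  0.082]
(562, 228) 0.082 [ 0.655 -0.337  0.082]
```

View pics/w2.png

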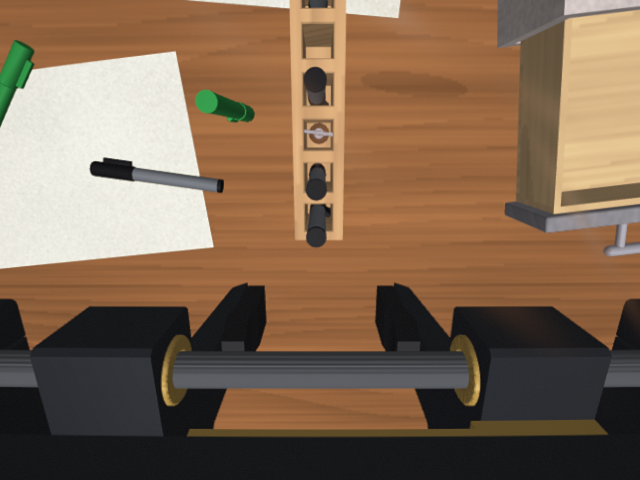

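The row is centred at column ~317. The nearest marker's tail is at (316,237) and the spatula at (318,132). I grip the nearest marker.

>>> {"name": "carry_out", "arguments": {"plan": [{"rot": [0,0,0],"xyz": [0.001,-0.001,0.04],"grip": 110},{"rot": [0,0,0],"xyz": [0.001,-0.001,0.08],"grip": 110},{"rot": [0,0,0],"xyz": [0.001,-0.001,0.12],"grip": 110},{"rot": [0,0,0],"xyz": [0.001,-0.001,0.147],"grip": 110},{"rot": [0,0,0],"xyz": [0.001,-0.001,0.147],"grip": 255},{"rot": [0,0,0],"xyz": [0.001,-0.001,0.147],"grip": 255},{"rot": [0,0,0],"xyz": [0.001,-0.001,0.147],"grip": 255},{"rot": [0,0,0],"xyz": [0.001,-0.001,0.147],"grip": 255}], "squeeze": 30}}

```text
clock: 6.93
tool_pos: [0.4649, 0.1167, 0.1084]
eef_rot: [1.0, -0.0, 0.002, -0.0]
contact_force: [0.9, 0.5, -0.8]
opening: 0.295
finger_force: 0.0
```

>>> {"name": "carry_out", "arguments": {"plan": [{"rot": [0,0,0],"xyz": [0,0,0],"grip": 255},{"rot": [0,0,0],"xyz": [0,0,0],"grip": 255},{"rot": [0,0,0],"xyz": [0,0,-0.03],"grip": 255},{"rot": [0,0,0],"xyz": [0,0,-0.06],"grip": 255},{"rot": [0,0,0],"xyz": [0,0,-0.09],"grip": 255},{"rot": [0,0,0],"xyz": [0,0,-0.12],"grip": 255},{"rot": [0,0,0],"xyz": [0,0,-0.15],"grip": 255},{"rot": [0,0,0],"xyz": [0,0,-0.15],"grip": 255}]}}

```text
clock: 7.6
tool_pos: [0.4666, 0.1167, 0.262]
eef_rot: [1.0, -0.001, 0.005, -0.002]
contact_force: [0.7, 0.5, -0.3]
opening: 0.158
finger_force: 30.0
```

```bash
cat >> h.py <<'E'
TH=.111; O=np.array([.481,-.2305,.022]); EX=np.array([np.cos(TH),np.sin(TH),0]); EY=np.array([-np.sin(TH),np.cos(TH),0])
def dr(x,y,z): return O+EX*x+EY*y+np.array([0,0,z])
def tilt(deg,yaw=TH): # tool z pitched forward so that it is deg below level, tool x forward/up
    a=np.deg2rad(deg); ex=np.array([np.cos(yaw),np.sin(yaw),0]); Z=np.array([0,0,1.])
    z=ex*np.cos(a)-Z*np.sin(a); y=-np.array([-np.sin(yaw),np.cos(yaw),0]); return R.from_matrix(np.c_[np.cross(y,z),y,z])
def drop(ys,deg=42,L=.098,xc=.15,zc=.012): # TCP for cap end at drawer (xc,ys,zc); L = cap end beyond TCP
    T=tilt(deg); return dr(xc,ys,zc)-T.apply([0,0,L]),T
E
python3 - <<'E'
from h import *
p,T=drop(-.095,zc=.1); go(p,T); p,T=drop(-.095); print(p); go(p,T); go(dr(.07,-.095,.25),T)
E
```

```text
at [0.4666 0.1167 0.262 ] xyz [0.1014 0.4332 0.0741] rot [ 0.0446  0.8266 -0.1067] rows 10.8 t 7.6
[ 0.56822024 -0.31636686  0.0995748 ]
at [0.4666 0.1167 0.262 ] xyz [0.1005 0.4334 0.1621] rot [ 0.0446  0.8266 -0.1067] rows 11.4 t 7.6
at [0.4666 0.1167 0.262 ] xyz [ 0.0951  0.4337 -0.0104] rot [ 0.0446  0.8266 -0.1067] rows 10.7 t 7.6
```

>>> {"name": "carry_out", "arguments": {"plan": [{"rot": [0.045,0.827,-0.107],"xyz": [0.075,0.32,0],"grip": 255},{"rot": [0.045,0.827,-0.107],"xyz": [0.075,0.32,0],"grip": 255},{"rot": [0.045,0.827,-0.107],"xyz": [0.075,0.32,0],"grip": 255},{"rot": [0.045,0.827,-0.107],"xyz": [0.075,0.32,0],"grip": 255},{"rot": [0.045,0.827,-0.107],"xyz": [0.075,0.32,0],"grip": 255},{"rot": [0.045,0.827,-0.107],"xyz": [0.075,0.32,0],"grip": 255},{"rot": [0.045,0.827,-0.107],"xyz": [0.075,0.32,0],"grip": 255},{"rot": [0.045,0.827,-0.107],"xyz": [0.075,0.32,0],"grip": 255}]}}

```text
clock: 8.27
tool_pos: [0.5259, -0.0728, 0.288]
eef_rot: [0.965, 0.043, 0.256, -0.037]
contact_force: [1.7, 0.5, -1.0]
opening: 0.155
finger_force: 30.0
```

```bash
python3 - <<'E'
from h import *
print(r.get_state()['q'].round(2))
p,T=drop(-.095,zc=.1); go(p,T); p,T=drop(-.095); go(p,T)
E
```

```text
[ 0.36  0.39 -0.29  2.24 -0.98  0.05 -0.39]
at [ 0.5259 -0.0728  0.288 ] xyz [-0.0288  0.2513  0.0851] rot [-0.0325  0.3158 -0.0388] rows 6.4 t 8.27
at [ 0.5259 -0.0728  0.288 ] xyz [-0.0726  0.2556  0.1613] rot [-0.0325  0.3158 -0.0388] rows 7.5 t 8.27
```

Forward pitch runs into the joint 6 limit, so I will pitch the tool back towards the robot instead (cap near the front panel, gripper over the unit's top).

```bash
python3 - <<'E'
from h import *
p,T=drop(-.09,133,xc=.025,zc=.17); print(p); go(p,T)
E
```

```text
[ 0.58224016 -0.30977327  0.26367266]
at [ 0.5259 -0.0728  0.288 ] xyz [0.0216 0.2424 0.0267] rot [-0.0538 -1.2721 -0.0043] rows 10.2 t 8.27
```

>>> {"name": "carry_out", "arguments": {"plan": [{"rot": [-0.04,-0.98,0],"xyz": [0.02,0.18,0.02],"grip": 255},{"rot": [-0.04,-0.98,0],"xyz": [0.02,0.18,0.02],"grip": 255},{"rot": [-0.04,-0.98,0],"xyz": [0.02,0.18,0.02],"grip": 255},{"rot": [-0.04,-0.98,0],"xyz": [0.02,0.18,0.02],"grip": 255},{"rot": [-0.04,-0.98,0],"xyz": [0.02,0.18,0.02],"grip": 255},{"rot": [-0.04,-0.98,0],"xyz": [0.02,0.18,0.02],"grip": 255},{"rot": [-0.04,-0.98,0],"xyz": [0.02,0.18,0.02],"grip": 255},{"rot": [-0.04,-0.98,0],"xyz": [0.02,0.18,0.02],"grip": 255}]}}

```text
clock: 8.93
tool_pos: [0.5706, -0.2531, 0.2724]
eef_rot: [0.992, 0.046, -0.12, -0.005]
contact_force: [0.5, 0.2, 0.1]
opening: 0.158
finger_force: 30.0
```

```bash
python3 - <<'E'
from h import *
p,T=drop(-.09,133,xc=.025,zc=.15); print(p); go(p,T);print(r.get_state()['q'].round(2))
E
```

```text
[ 0.58224016 -0.30977327  0.24367266]
at [ 0.5706 -0.2531  0.2724] xyz [0.0129 0.0581 0.0252] rot [-0.0287 -0.5098 -0.0088] rows 4.1 t 8.93
[ 0.04  0.84  0.59  1.32 -0.32  1.32 -0.86]
```

>>> {"name": "carry_out", "arguments": {"plan": [{"rot": [-0.028,-0.5,-0.01],"xyz": [0.013,0.058,0.025],"grip": 255},{"rot": [-0.028,-0.5,-0.01],"xyz": [0.013,0.058,0.025],"grip": 255},{"rot": [-0.028,-0.5,-0.01],"xyz": [0.013,0.058,0.025],"grip": 255},{"rot": [-0.028,-0.5,-0.01],"xyz": [0.013,0.058,0.025],"grip": 255},{"rot": [-0.028,-0.5,-0.01],"xyz": [0.013,0.058,0.025],"grip": 255},{"rot": [-0.028,-0.5,-0.01],"xyz": [0.013,0.058,0.025],"grip": 255}]}}

```text
clock: 9.43
tool_pos: [0.5837, -0.3036, 0.2378]
eef_rot: [0.931, 0.057, -0.36, 0.016]
contact_force: [0.0, -0.8, -0.8]
opening: 0.159
finger_force: 30.0
```

```bash
python3 - <<'E'
from h import *
p,T=drop(-.09,133,xc=.025,zc=.01); print(p); go(p,T);print(r.get_state()['q'].round(2))
snap('scene','s1.png',(60,180,400,480),2)
E
```

```text
[ 0.58224016 -0.30977327  0.10367266]
at [ 0.5837 -0.3036  0.2378] xyz [0.0885 0.0074 0.1007] rot [-0.0024 -0.0128  0.0131] rows 3.2 t 9.43
[ 0.13  1.22  0.63  0.71 -0.16  1.93 -0.88]
```

View pics/s1.png

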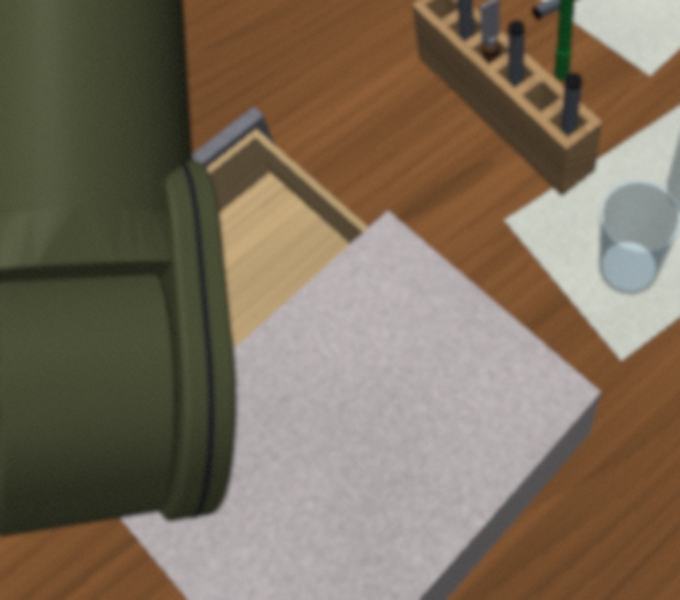

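The arm hides the marker but the drawer is open and clear below. Lowering.

>>> {"name": "carry_out", "arguments": {"plan": [{"rot": [0,0,0],"xyz": [0.022,0.007,0.025],"grip": 255},{"rot": [0,0,0],"xyz": [0.044,0.007,0.05],"grip": 255},{"rot": [0,0,0],"xyz": [0.06,0.007,0.068],"grip": 255},{"rot": [0,0,0],"xyz": [0.07,0.007,0.08],"grip": 255},{"rot": [0,0,0],"xyz": [0.076,0.007,0.087],"grip": 255},{"rot": [0,0,0],"xyz": [0.082,0.007,0.094],"grip": 255},{"rot": [0,0,0],"xyz": [0.082,0.007,0.094],"grip": 255}]}}

```text
clock: 10.07
tool_pos: [0.5819, -0.3103, 0.1176]
eef_rot: [0.932, 0.056, -0.359, 0.017]
contact_force: [-0.2, 0.4, -1.9]
opening: 0.155
finger_force: 30.0
```

```bash
python3 - <<'E'
from h import *
p,T=drop(-.09,133,xc=.025,zc=.01); go(p,T);s=r.get_state();print(s['q'].round(2),s['contact_force'])
snap('wrist','w3.png')
E
```

```text
at [ 0.5819 -0.3103  0.1176] xyz [ 0.0096 -0.0003  0.0101] rot [-0.0023 -0.0162  0.0099] rows 0.3 t 10.07
[ 0.13  1.33  0.6   0.77 -0.19  1.76 -0.92] [-0.22017259  0.41607619 -1.92681546]
```

View pics/w3.png

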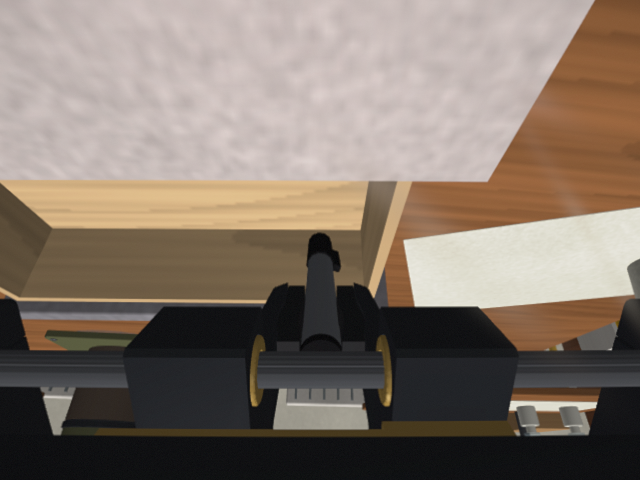

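The view shows the marker held firmly, its cap at (320,245) just above the drawer floor and left of the right wall. Lower a little more, open, retreat.

>>> {"name": "carry_out", "arguments": {"plan": [{"rot": [0,0,0],"xyz": [0.005,0,0.005],"grip": 255},{"rot": [0,0,0],"xyz": [0.008,0,0.008],"grip": 255},{"rot": [0,0,0],"xyz": [0.008,0,0.008],"grip": 180},{"rot": [0,0,0],"xyz": [0.008,0,0.008],"grip": 180},{"rot": [0,0,0],"xyz": [0.008,0,0.008],"grip": 180},{"rot": [0,0,0],"xyz": [0.008,0,0.008],"grip": 180},{"rot": [0,0,0],"xyz": [0.008,0,0.008],"grip": 180}]}}

```text
clock: 10.7
tool_pos: [0.5826, -0.3102, 0.1061]
eef_rot: [0.931, 0.056, -0.359, 0.017]
contact_force: [0.0, 0.7, 0.3]
opening: 0.295
finger_force: 0.0
```

>>> {"name": "carry_out", "arguments": {"plan": [{"rot": [0,0,0],"xyz": [-0.015,0,-0.02],"grip": 180},{"rot": [0,0,0],"xyz": [-0.04,0,-0.05],"grip": 150},{"rot": [0,0,0],"xyz": [-0.07,0,-0.08],"grip": 110},{"rot": [0,0,0],"xyz": [-0.09,0,-0.11],"grip": 110},{"rot": [0,0,0],"xyz": [-0.12,0,-0.135],"grip": 110},{"rot": [0,0,0],"xyz": [-0.12,0,-0.135],"grip": 110}]}}

```text
clock: 11.2
tool_pos: [0.5855, -0.3135, 0.2953]
eef_rot: [0.933, 0.055, -0.355, 0.022]
contact_force: [0.7, -0.1, 2.0]
opening: 0.566
finger_force: 0.0
```

```bash
python3 - <<'E'
from h import *
snap('wrist','w4.png'); go([.499,.116,.25],down(-np.pi/2))
E
```

```text
at [ 0.5853 -0.3128  0.2916] xyz [ 0.0021 -0.4359  0.0553] rot [0.0407 0.7276 0.1135] rows 10.5 t 11.25
```

View pics/w4.png

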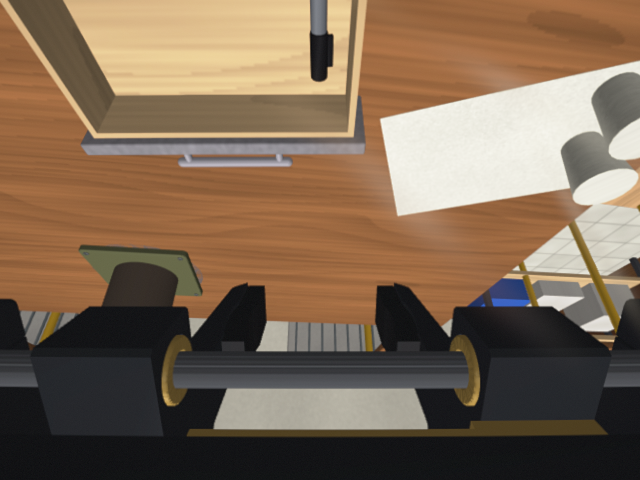

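The first marker lies flat in the drawer (cap at (320,60), along the right wall). Next I plan the whole cycle for the second.

```bash
cat >> h.py <<'E'
def chain(W,start=None):
    st=r.get_state(); p,A=start or (st['tool_pos'],R.from_quat(st['eef_rot']))
    if not start: print('at',p.round(3),'t',round(st['clock'],1),'open',round(st['opening'],3))
    for name,q,B in W:
        d=A.inv().apply(np.array(q)-p); w=(A.inv()*B).as_rotvec()
        print(name,d.round(3),w.round(3),'rows %.1f'%max(np.linalg.norm(d)/.0417,np.linalg.norm(w)/.125)); p,A=np.array(q),B
def cycle(x,ys,y=.116):
    D=down(-np.pi/2); pt,T=drop(ys,133,xc=.025,zc=.15); pb,_=drop(ys,133,xc=.025,zc=.008)
    chain([('mid',[.53,-.05,.27],D),('over',[x,y,.22],D),('down',[x,y,.106],D),('lift',[x,y,.25],D),('mid2',[.54,-.09,.255],R.from_rotvec([0,.35,0])*D),('above',pt,T),('low',pb,T),('up',pt+[0,0,.04],T)])
E
python3 -c "
from h import *
cycle(.500,-.045)"
```

```text
at [ 0.585 -0.313  0.292] t 11.2 open 0.567
mid [-0.003 -0.267  0.033] [0.041 0.728 0.113] rows 6.5
over [-0.03  -0.166  0.05 ] [0. 0. 0.] rows 4.2
down [0.    0.    0.114] [0. 0. 0.] rows 2.7
lift [ 0.     0.    -0.144] [0. 0. 0.] rows 3.5
mid2 [ 0.04   0.206 -0.005] [ 0.   -0.35  0.  ] rows 5.0
above [ 0.039  0.175 -0.002] [-0.058 -0.4   -0.095] rows 4.3
low [ 0.097 -0.     0.104] [0. 0. 0.] rows 3.4
up [-0.124  0.    -0.133] [0. 0. 0.] rows 4.4
```

>>> {"name": "carry_out", "arguments": {"plan": [{"rot": [0.041,0.728,0.113],"xyz": [-0.003,-0.267,0.033],"grip": 110},{"rot": [0.041,0.728,0.113],"xyz": [-0.003,-0.267,0.033],"grip": 110},{"rot": [0.041,0.728,0.113],"xyz": [-0.003,-0.267,0.033],"grip": 110},{"rot": [0.041,0.728,0.113],"xyz": [-0.003,-0.267,0.033],"grip": 110},{"rot": [0.041,0.728,0.113],"xyz": [-0.003,-0.267,0.033],"grip": 110},{"rot": [0.041,0.728,0.113],"xyz": [-0.003,-0.267,0.033],"grip": 110},{"rot": [0.041,0.728,0.113],"xyz": [-0.003,-0.267,0.033],"grip": 110},{"rot": [0.041,0.728,0.113],"xyz": [-0.003,-0.267,0.033],"grip": 110}]}}

```text
clock: 11.92
tool_pos: [0.52, -0.0426, 0.2645]
eef_rot: [1.0, 0.0, -0.008, -0.007]
contact_force: [-0.1, 0.2, -1.1]
opening: 0.567
finger_force: 0.0
```

>>> {"name": "carry_out", "arguments": {"plan": [{"rot": [0,0,0],"xyz": [-0.03,-0.166,0.05],"grip": 110},{"rot": [0,0,0],"xyz": [-0.03,-0.166,0.05],"grip": 110},{"rot": [0,0,0],"xyz": [-0.03,-0.166,0.05],"grip": 110},{"rot": [0,0,0],"xyz": [-0.03,-0.166,0.05],"grip": 110},{"rot": [0,0,0],"xyz": [-0.03,-0.166,0.05],"grip": 110},{"rot": [0,0,0],"xyz": [-0.03,-0.166,0.05],"grip": 110},{"rot": [0,0,0],"xyz": [-0.03,-0.166,0.05],"grip": 110}]}}

```text
clock: 12.5
tool_pos: [0.4984, 0.1167, 0.2171]
eef_rot: [1.0, 0.0, -0.004, -0.002]
contact_force: [0.5, -1.4, 0.4]
opening: 0.569
finger_force: 0.0
```

```bash
python3 -c "
from h import *
go([.500,.116,.106],down(-np.pi/2))"
```

```text
at [0.4984 0.1167 0.2171] xyz [0.0025 0.0011 0.1111] rot [-0.0041  0.0078  0.0002] rows 2.7 t 12.5
```

>>> {"name": "carry_out", "arguments": {"plan": [{"rot": [0,0.008,0],"xyz": [0.002,0.001,0.04],"grip": 110},{"rot": [0,0.008,0],"xyz": [0.002,0.001,0.08],"grip": 110},{"rot": [0,0.008,0],"xyz": [0.002,0.001,0.111],"grip": 110},{"rot": [0,0.008,0],"xyz": [0.002,0.001,0.111],"grip": 255},{"rot": [0,0.008,0],"xyz": [0.002,0.001,0.111],"grip": 255},{"rot": [0,0.008,0],"xyz": [0.002,0.001,0.111],"grip": 255},{"rot": [0,0.008,0],"xyz": [0.002,0.001,0.111],"grip": 255},{"rot": [0,0.008,0],"xyz": [0.002,0.001,0.111],"grip": 255}]}}

```text
clock: 13.17
tool_pos: [0.5011, 0.1167, 0.1082]
eef_rot: [1.0, -0.0, 0.002, -0.003]
contact_force: [0.9, 1.0, 0.8]
opening: 0.212
finger_force: 0.0
```

>>> {"name": "carry_out", "arguments": {"plan": [{"rot": [0,0,0],"xyz": [0,0,0],"grip": 255},{"rot": [0,0,0],"xyz": [0,0,-0.03],"grip": 255},{"rot": [0,0,0],"xyz": [0,0,-0.06],"grip": 255},{"rot": [0,0,0],"xyz": [0,0,-0.09],"grip": 255},{"rot": [0,0,0],"xyz": [0,0,-0.12],"grip": 255},{"rot": [0,0,0],"xyz": [0,0,-0.144],"grip": 255},{"rot": [0,0,0],"xyz": [0,0,-0.144],"grip": 255}]}}

```text
clock: 13.75
tool_pos: [0.5024, 0.1161, 0.2553]
eef_rot: [1.0, -0.0, 0.005, -0.004]
contact_force: [1.5, 0.4, -0.4]
opening: 0.156
finger_force: 30.0
```

>>> {"name": "carry_out", "arguments": {"plan": [{"rot": [0,-0.35,0],"xyz": [0.04,0.206,-0.005],"grip": 255},{"rot": [0,-0.35,0],"xyz": [0.04,0.206,-0.005],"grip": 255},{"rot": [0,-0.35,0],"xyz": [0.04,0.206,-0.005],"grip": 255},{"rot": [0,-0.35,0],"xyz": [0.04,0.206,-0.005],"grip": 255},{"rot": [0,-0.35,0],"xyz": [0.04,0.206,-0.005],"grip": 255},{"rot": [0,-0.35,0],"xyz": [0.04,0.206,-0.005],"grip": 255}]}}

```text
clock: 14.25
tool_pos: [0.539, -0.1006, 0.2545]
eef_rot: [0.985, -0.006, -0.173, 0.001]
contact_force: [-0.4, -0.3, -0.3]
opening: 0.162
finger_force: 30.0
```

>>> {"name": "carry_out", "arguments": {"plan": [{"rot": [-0.058,-0.4,-0.095],"xyz": [0.039,0.175,-0.002],"grip": 255},{"rot": [-0.058,-0.4,-0.095],"xyz": [0.039,0.175,-0.002],"grip": 255},{"rot": [-0.058,-0.4,-0.095],"xyz": [0.039,0.175,-0.002],"grip": 255},{"rot": [-0.058,-0.4,-0.095],"xyz": [0.039,0.175,-0.002],"grip": 255},{"rot": [-0.058,-0.4,-0.095],"xyz": [0.039,0.175,-0.002],"grip": 255},{"rot": [-0.058,-0.4,-0.095],"xyz": [0.039,0.175,-0.002],"grip": 255},{"rot": [-0.058,-0.4,-0.095],"xyz": [0.039,0.175,-0.002],"grip": 255}]}}

```text
clock: 14.83
tool_pos: [0.5764, -0.2649, 0.241]
eef_rot: [0.929, 0.052, -0.366, 0.017]
contact_force: [0.6, 0.5, 0.9]
opening: 0.16
finger_force: 30.0
```

```bash
python3 -c "
from h import *
p,T=drop(-.045,133,xc=.025,zc=.008); go(p,T)"
```

```text
at [ 0.5764 -0.2649  0.241 ] xyz [0.0955 0.0011 0.1015] rot [-0.0063 -0.0009  0.0029] rows 3.3 t 14.83
```

```bash
cat >> h.py <<'E'
def capcheck(im=None):
    if im is None: im=r.snapshot('wrist')
    g=im[150:345,305:336].max(2); rows=np.where((g<60).sum(1)>=8)[0]; print('cap end row',150+rows.min() if len(rows) else None)
E
python3 -c "
from h import *
capcheck(cv2.imread('pics/w3.png'));capcheck()"
```

```text
cap end row 234
cap end row 234
```

>>> {"name": "carry_out", "arguments": {"plan": [{"rot": [0,0,0],"xyz": [0.025,0.001,0.027],"grip": 255},{"rot": [0,0,0],"xyz": [0.05,0.001,0.053],"grip": 255},{"rot": [0,0,0],"xyz": [0.07,0.001,0.074],"grip": 255},{"rot": [0,0,0],"xyz": [0.083,0.001,0.088],"grip": 255},{"rot": [0,0,0],"xyz": [0.083,0.001,0.088],"grip": 255}]}}

```text
clock: 15.3
tool_pos: [0.5766, -0.2616, 0.1176]
eef_rot: [0.928, 0.054, -0.368, 0.016]
contact_force: [-1.2, 0.6, -1.2]
opening: 0.155
finger_force: 30.0
```

>>> {"name": "carry_out", "arguments": {"plan": [{"rot": [0,0,0],"xyz": [0.006,0,0.006],"grip": 255},{"rot": [0,0,0],"xyz": [0.01,0,0.01],"grip": 255},{"rot": [0,0,0],"xyz": [0.01,0,0.01],"grip": 180},{"rot": [0,0,0],"xyz": [0.01,0,0.01],"grip": 180},{"rot": [0,0,0],"xyz": [0.01,0,0.01],"grip": 180},{"rot": [0,0,0],"xyz": [0.01,0,0.01],"grip": 180},{"rot": [0,0,0],"xyz": [0.01,0,0.01],"grip": 180}]}}

```text
clock: 15.88
tool_pos: [0.5785, -0.2651, 0.1073]
eef_rot: [0.929, 0.052, -0.365, 0.018]
contact_force: [-0.4, 0.7, 0.8]
opening: 0.297
finger_force: 0.0
```

>>> {"name": "carry_out", "arguments": {"plan": [{"rot": [0,0,0],"xyz": [-0.015,0,-0.02],"grip": 180},{"rot": [0,0,0],"xyz": [-0.04,0,-0.05],"grip": 150},{"rot": [0,0,0],"xyz": [-0.07,0,-0.08],"grip": 110},{"rot": [0,0,0],"xyz": [-0.09,0,-0.11],"grip": 110},{"rot": [0,0,0],"xyz": [-0.12,0,-0.135],"grip": 110},{"rot": [0,0,0],"xyz": [-0.12,0,-0.135],"grip": 110}]}}

```text
clock: 16.38
tool_pos: [0.5837, -0.2676, 0.296]
eef_rot: [0.931, 0.051, -0.361, 0.022]
contact_force: [0.1, -1.7, 1.6]
opening: 0.567
finger_force: 0.0
```

```bash
python3 -c "
from h import *
cycle(.571,0,.1165)
snap('wrist','w5.png')"
```

```text
at [ 0.584 -0.268  0.296] t 16.4 open 0.567
mid [-0.005 -0.222  0.038] [0.044 0.738 0.105] rows 6.0
over [ 0.041 -0.166  0.05 ] [0. 0. 0.] rows 4.3
down [0.    0.    0.114] [0. 0. 0.] rows 2.7
lift [ 0.     0.    -0.144] [0. 0. 0.] rows 3.5
mid2 [-0.031  0.207 -0.005] [ 0.   -0.35  0.  ] rows 5.0
above [ 0.034  0.13  -0.   ] [-0.058 -0.4   -0.095] rows 3.3
low [ 0.097 -0.     0.104] [0. 0. 0.] rows 3.4
up [-0.124  0.    -0.133] [0. 0. 0.] rows 4.4
```

View pics/w5.png

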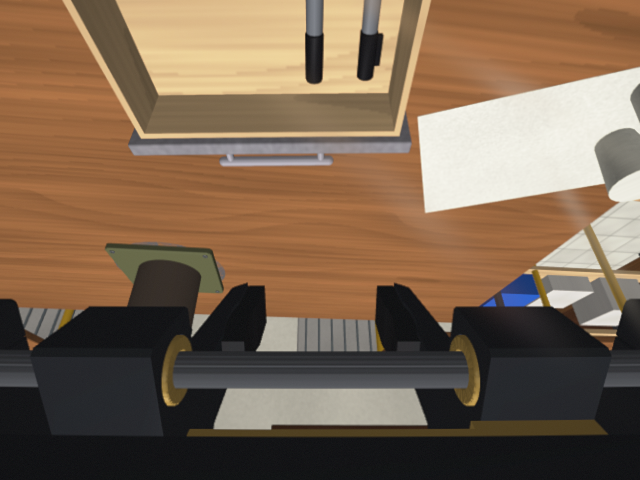

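Two markers lie flat side by side (caps at (315,60) and (368,55)). Third cycle.

>>> {"name": "carry_out", "arguments": {"plan": [{"rot": [0.044,0.738,0.105],"xyz": [-0.005,-0.222,0.038],"grip": 110},{"rot": [0.044,0.738,0.105],"xyz": [-0.005,-0.222,0.038],"grip": 110},{"rot": [0.044,0.738,0.105],"xyz": [-0.005,-0.222,0.038],"grip": 110},{"rot": [0.044,0.738,0.105],"xyz": [-0.005,-0.222,0.038],"grip": 110},{"rot": [0.044,0.738,0.105],"xyz": [-0.005,-0.222,0.038],"grip": 110},{"rot": [0.044,0.738,0.105],"xyz": [-0.005,-0.222,0.038],"grip": 110},{"rot": [0.044,0.738,0.105],"xyz": [-0.005,-0.222,0.038],"grip": 110},{"rot": [0.044,0.738,0.105],"xyz": [-0.005,-0.222,0.038],"grip": 110}]}}

```text
clock: 17.1
tool_pos: [0.5236, -0.0449, 0.264]
eef_rot: [1.0, 0.0, -0.007, -0.006]
contact_force: [-0.5, -0.7, 0.4]
opening: 0.568
finger_force: 0.0
```

>>> {"name": "carry_out", "arguments": {"plan": [{"rot": [0,0,0],"xyz": [0.042,-0.166,0.05],"grip": 110},{"rot": [0,0,0],"xyz": [0.042,-0.166,0.05],"grip": 110},{"rot": [0,0,0],"xyz": [0.042,-0.166,0.05],"grip": 110},{"rot": [0,0,0],"xyz": [0.042,-0.166,0.05],"grip": 110},{"rot": [0,0,0],"xyz": [0.042,-0.166,0.05],"grip": 110},{"rot": [0,0,0],"xyz": [0.042,-0.166,0.05],"grip": 110},{"rot": [0,0,0],"xyz": [0.042,-0.166,0.05],"grip": 110}]}}

```text
clock: 17.68
tool_pos: [0.5707, 0.1171, 0.2142]
eef_rot: [1.0, -0.0, -0.006, -0.003]
contact_force: [0.3, -0.3, -0.4]
opening: 0.571
finger_force: 0.0
```

```bash
python3 -c "
from h import *
go([.571,.1165,.106],down(-np.pi/2))"
```

```text
at [0.5707 0.1171 0.2142] xyz [0.0016 0.0011 0.1082] rot [-0.0051  0.0122 -0.0008] rows 2.6 t 17.68
```

>>> {"name": "carry_out", "arguments": {"plan": [{"rot": [-0.005,0.012,0],"xyz": [0.001,0.001,0.04],"grip": 110},{"rot": [-0.005,0.012,0],"xyz": [0.001,0.001,0.08],"grip": 110},{"rot": [-0.005,0.012,0],"xyz": [0.001,0.001,0.108],"grip": 110},{"rot": [-0.005,0.012,0],"xyz": [0.001,0.001,0.108],"grip": 255},{"rot": [-0.005,0.012,0],"xyz": [0.001,0.001,0.108],"grip": 255},{"rot": [-0.005,0.012,0],"xyz": [0.001,0.001,0.108],"grip": 255},{"rot": [-0.005,0.012,0],"xyz": [0.001,0.001,0.108],"grip": 255},{"rot": [-0.005,0.012,0],"xyz": [0.001,0.001,0.108],"grip": 255}]}}

```text
clock: 18.35
tool_pos: [0.5714, 0.1177, 0.109]
eef_rot: [1.0, -0.001, 0.002, -0.001]
contact_force: [0.0, 0.3, 1.0]
opening: 0.217
finger_force: 0.0
```

>>> {"name": "carry_out", "arguments": {"plan": [{"rot": [0,0,0],"xyz": [0,0,0],"grip": 255},{"rot": [0,0,0],"xyz": [0,0,-0.03],"grip": 255},{"rot": [0,0,0],"xyz": [0,0,-0.06],"grip": 255},{"rot": [0,0,0],"xyz": [0,0,-0.09],"grip": 255},{"rot": [0,0,0],"xyz": [0,0,-0.12],"grip": 255},{"rot": [0,0,0],"xyz": [0,0,-0.144],"grip": 255},{"rot": [0,0,0],"xyz": [0,0,-0.144],"grip": 255}]}}

```text
clock: 18.93
tool_pos: [0.5729, 0.1176, 0.2566]
eef_rot: [1.0, -0.0, 0.006, -0.002]
contact_force: [0.0, -0.1, 0.3]
opening: 0.16
finger_force: 30.0
```

>>> {"name": "carry_out", "arguments": {"plan": [{"rot": [0,-0.35,0],"xyz": [-0.031,0.207,-0.005],"grip": 255},{"rot": [0,-0.35,0],"xyz": [-0.031,0.207,-0.005],"grip": 255},{"rot": [0,-0.35,0],"xyz": [-0.031,0.207,-0.005],"grip": 255},{"rot": [0,-0.35,0],"xyz": [-0.031,0.207,-0.005],"grip": 255},{"rot": [0,-0.35,0],"xyz": [-0.031,0.207,-0.005],"grip": 255},{"rot": [0,-0.35,0],"xyz": [-0.031,0.207,-0.005],"grip": 255}]}}

```text
clock: 19.43
tool_pos: [0.5358, -0.1002, 0.2562]
eef_rot: [0.985, -0.007, -0.174, 0.002]
contact_force: [-0.0, -1.1, -0.1]
opening: 0.162
finger_force: 30.0
```

>>> {"name": "carry_out", "arguments": {"plan": [{"rot": [-0.058,-0.4,-0.095],"xyz": [0.034,0.13,0],"grip": 255},{"rot": [-0.058,-0.4,-0.095],"xyz": [0.034,0.13,0],"grip": 255},{"rot": [-0.058,-0.4,-0.095],"xyz": [0.034,0.13,0],"grip": 255},{"rot": [-0.058,-0.4,-0.095],"xyz": [0.034,0.13,0],"grip": 255},{"rot": [-0.058,-0.4,-0.095],"xyz": [0.034,0.13,0],"grip": 255},{"rot": [-0.058,-0.4,-0.095],"xyz": [0.034,0.13,0],"grip": 255},{"rot": [-0.058,-0.4,-0.095],"xyz": [0.034,0.13,0],"grip": 255}]}}

```text
clock: 20.02
tool_pos: [0.5707, -0.2178, 0.2442]
eef_rot: [0.93, 0.052, -0.364, 0.019]
contact_force: [0.7, 1.0, 0.1]
opening: 0.16
finger_force: 30.0
```

```bash
python3 -c "
from h import *
p,T=drop(0,133,xc=.025,zc=.008); go(p,T); capcheck()"
```

```text
at [ 0.5707 -0.2178  0.2442] xyz [0.0978 0.0031 0.1037] rot [-0.0028 -0.0036  0.0017] rows 3.4 t 20.02
cap end row 232
```

>>> {"name": "carry_out", "arguments": {"plan": [{"rot": [0,0,0],"xyz": [0.025,0.003,0.027],"grip": 255},{"rot": [0,0,0],"xyz": [0.05,0.003,0.053],"grip": 255},{"rot": [0,0,0],"xyz": [0.07,0.003,0.074],"grip": 255},{"rot": [0,0,0],"xyz": [0.085,0.003,0.09],"grip": 255},{"rot": [0,0,0],"xyz": [0.094,0.003,0.099],"grip": 255},{"rot": [0,0,0],"xyz": [0.094,0.003,0.099],"grip": 255}]}}

```text
clock: 20.57
tool_pos: [0.5715, -0.2195, 0.1058]
eef_rot: [0.929, 0.052, -0.366, 0.018]
contact_force: [0.4, 0.9, -0.2]
opening: 0.163
finger_force: 30.0
```

>>> {"name": "carry_out", "arguments": {"plan": [{"rot": [0,0,0],"xyz": [0,0,0],"grip": 180},{"rot": [0,0,0],"xyz": [0,0,0],"grip": 180},{"rot": [0,0,0],"xyz": [0,0,0],"grip": 180},{"rot": [0,0,0],"xyz": [0,0,0],"grip": 180},{"rot": [0,0,0],"xyz": [0,0,0],"grip": 180}]}}

```text
clock: 20.98
tool_pos: [0.5726, -0.2218, 0.1079]
eef_rot: [0.93, 0.051, -0.365, 0.019]
contact_force: [0.3, -0.2, 0.8]
opening: 0.291
finger_force: 0.0
```

>>> {"name": "carry_out", "arguments": {"plan": [{"rot": [0,0,0],"xyz": [-0.015,0,-0.02],"grip": 180},{"rot": [0,0,0],"xyz": [-0.04,0,-0.05],"grip": 150},{"rot": [0,0,0],"xyz": [-0.07,0,-0.08],"grip": 110},{"rot": [0,0,0],"xyz": [-0.09,0,-0.11],"grip": 110},{"rot": [0,0,0],"xyz": [-0.12,0,-0.135],"grip": 110},{"rot": [0,0,0],"xyz": [-0.12,0,-0.135],"grip": 110}]}}

```text
clock: 21.48
tool_pos: [0.5778, -0.2237, 0.296]
eef_rot: [0.931, 0.05, -0.36, 0.022]
contact_force: [-0.1, 0.9, 1.3]
opening: 0.567
finger_force: 0.0
```

```bash
python3 -c "
from h import *
cycle(.647,.045,.1165)
snap('wrist','w6.png')"
```

```text
at [ 0.578 -0.224  0.296] t 21.5 open 0.567
mid [-0.004 -0.178  0.038] [0.046 0.738 0.103] rows 6.0
over [ 0.117 -0.166  0.05 ] [0. 0. 0.] rows 5.0
down [0.    0.    0.114] [0. 0. 0.] rows 2.7
lift [ 0.     0.    -0.144] [0. 0. 0.] rows 3.5
mid2 [-0.107  0.207 -0.005] [ 0.   -0.35  0.  ] rows 5.6
above [0.03  0.086 0.001] [-0.058 -0.4   -0.095] rows 3.3
low [ 0.097 -0.     0.104] [0. 0. 0.] rows 3.4
up [-0.124  0.    -0.133] [0. 0. 0.] rows 4.4
```

>>> {"name": "carry_out", "arguments": {"plan": [{"rot": [0.046,0.738,0.103],"xyz": [-0.004,-0.178,0.038],"grip": 110},{"rot": [0.046,0.738,0.103],"xyz": [-0.004,-0.178,0.038],"grip": 110},{"rot": [0.046,0.738,0.103],"xyz": [-0.004,-0.178,0.038],"grip": 110},{"rot": [0.046,0.738,0.103],"xyz": [-0.004,-0.178,0.038],"grip": 110},{"rot": [0.046,0.738,0.103],"xyz": [-0.004,-0.178,0.038],"grip": 110},{"rot": [0.046,0.738,0.103],"xyz": [-0.004,-0.178,0.038],"grip": 110},{"rot": [0.046,0.738,0.103],"xyz": [-0.004,-0.178,0.038],"grip": 110},{"rot": [0.046,0.738,0.103],"xyz": [-0.004,-0.178,0.038],"grip": 110}]}}

```text
clock: 22.2
tool_pos: [0.5249, -0.0473, 0.2632]
eef_rot: [1.0, -0.001, -0.006, -0.004]
contact_force: [0.1, 0.5, -0.5]
opening: 0.568
finger_force: 0.0
```

>>> {"name": "carry_out", "arguments": {"plan": [{"rot": [0,0,0],"xyz": [0.117,-0.166,0.05],"grip": 110},{"rot": [0,0,0],"xyz": [0.117,-0.166,0.05],"grip": 110},{"rot": [0,0,0],"xyz": [0.117,-0.166,0.05],"grip": 110},{"rot": [0,0,0],"xyz": [0.117,-0.166,0.05],"grip": 110},{"rot": [0,0,0],"xyz": [0.117,-0.166,0.05],"grip": 110},{"rot": [0,0,0],"xyz": [0.117,-0.166,0.05],"grip": 110},{"rot": [0,0,0],"xyz": [0.117,-0.166,0.05],"grip": 110},{"rot": [0,0,0],"xyz": [0.117,-0.166,0.05],"grip": 110}]}}

```text
clock: 22.87
tool_pos: [0.6447, 0.1175, 0.2116]
eef_rot: [1.0, -0.0, -0.007, -0.002]
contact_force: [0.5, -0.8, 0.3]
opening: 0.571
finger_force: 0.0
```

```bash
python3 -c "
from h import *
go([.647,.1165,.106],down(-np.pi/2))"
```

```text
at [0.6447 0.1175 0.2116] xyz [0.0037 0.0015 0.1056] rot [-0.005   0.013  -0.0006] rows 2.5 t 22.87
```

>>> {"name": "carry_out", "arguments": {"plan": [{"rot": [-0.005,0.012,0],"xyz": [0.003,0.001,0.04],"grip": 110},{"rot": [-0.005,0.012,0],"xyz": [0.003,0.001,0.08],"grip": 110},{"rot": [-0.005,0.012,0],"xyz": [0.003,0.001,0.106],"grip": 110},{"rot": [-0.005,0.012,0],"xyz": [0.003,0.001,0.106],"grip": 255},{"rot": [-0.005,0.012,0],"xyz": [0.003,0.001,0.106],"grip": 255},{"rot": [-0.005,0.012,0],"xyz": [0.003,0.001,0.106],"grip": 255},{"rot": [-0.005,0.012,0],"xyz": [0.003,0.001,0.106],"grip": 255},{"rot": [-0.005,0.012,0],"xyz": [0.003,0.001,0.106],"grip": 255}]}}

```text
clock: 23.53
tool_pos: [0.648, 0.1179, 0.1091]
eef_rot: [1.0, -0.0, 0.002, -0.001]
contact_force: [-0.7, 0.1, 0.1]
opening: 0.214
finger_force: 0.0
```

>>> {"name": "carry_out", "arguments": {"plan": [{"rot": [0,0,0],"xyz": [0,0,0],"grip": 255},{"rot": [0,0,0],"xyz": [0,0,-0.03],"grip": 255},{"rot": [0,0,0],"xyz": [0,0,-0.06],"grip": 255},{"rot": [0,0,0],"xyz": [0,0,-0.09],"grip": 255},{"rot": [0,0,0],"xyz": [0,0,-0.12],"grip": 255},{"rot": [0,0,0],"xyz": [0,0,-0.144],"grip": 255},{"rot": [0,0,0],"xyz": [0,0,-0.144],"grip": 255}]}}

```text
clock: 24.12
tool_pos: [0.6496, 0.1174, 0.2572]
eef_rot: [1.0, -0.0, 0.006, -0.002]
contact_force: [1.0, 1.2, 0.3]
opening: 0.158
finger_force: 30.0
```

>>> {"name": "carry_out", "arguments": {"plan": [{"rot": [0,-0.35,0],"xyz": [-0.107,0.207,-0.005],"grip": 255},{"rot": [0,-0.35,0],"xyz": [-0.107,0.207,-0.005],"grip": 255},{"rot": [0,-0.35,0],"xyz": [-0.107,0.207,-0.005],"grip": 255},{"rot": [0,-0.35,0],"xyz": [-0.107,0.207,-0.005],"grip": 255},{"rot": [0,-0.35,0],"xyz": [-0.107,0.207,-0.005],"grip": 255},{"rot": [0,-0.35,0],"xyz": [-0.107,0.207,-0.005],"grip": 255},{"rot": [0,-0.35,0],"xyz": [-0.107,0.207,-0.005],"grip": 255}]}}

```text
clock: 24.7
tool_pos: [0.5356, -0.0963, 0.2562]
eef_rot: [0.985, -0.006, -0.175, 0.001]
contact_force: [-0.3, -1.1, 0.1]
opening: 0.161
finger_force: 30.0
```

>>> {"name": "carry_out", "arguments": {"plan": [{"rot": [-0.058,-0.4,-0.095],"xyz": [0.03,0.086,0],"grip": 255},{"rot": [-0.058,-0.4,-0.095],"xyz": [0.03,0.086,0],"grip": 255},{"rot": [-0.058,-0.4,-0.095],"xyz": [0.03,0.086,0],"grip": 255},{"rot": [-0.058,-0.4,-0.095],"xyz": [0.03,0.086,0],"grip": 255},{"rot": [-0.058,-0.4,-0.095],"xyz": [0.03,0.086,0],"grip": 255},{"rot": [-0.058,-0.4,-0.095],"xyz": [0.03,0.086,0],"grip": 255},{"rot": [-0.058,-0.4,-0.095],"xyz": [0.03,0.086,0],"grip": 255}]}}

```text
clock: 25.28
tool_pos: [0.5675, -0.1746, 0.2455]
eef_rot: [0.93, 0.052, -0.364, 0.019]
contact_force: [-0.7, 0.4, 0.5]
opening: 0.157
finger_force: 30.0
```

```bash
python3 -c "
from h import *
p,T=drop(.045,133,xc=.025,zc=.008); go(p,T); capcheck()"
```

```text
at [ 0.5675 -0.1746  0.2455] xyz [0.0975 0.0013 0.1058] rot [-0.0018 -0.0035  0.0007] rows 3.5 t 25.28
cap end row 234
```

>>> {"name": "carry_out", "arguments": {"plan": [{"rot": [0,0,0],"xyz": [0.025,0.001,0.027],"grip": 255},{"rot": [0,0,0],"xyz": [0.05,0.001,0.053],"grip": 255},{"rot": [0,0,0],"xyz": [0.07,0.001,0.074],"grip": 255},{"rot": [0,0,0],"xyz": [0.085,0.001,0.09],"grip": 255},{"rot": [0,0,0],"xyz": [0.094,0.001,0.1],"grip": 255},{"rot": [0,0,0],"xyz": [0.094,0.001,0.1],"grip": 255}]}}

```text
clock: 25.83
tool_pos: [0.567, -0.1746, 0.1061]
eef_rot: [0.929, 0.052, -0.367, 0.018]
contact_force: [-1.3, 0.4, -0.7]
opening: 0.159
finger_force: 30.0
```

>>> {"name": "carry_out", "arguments": {"plan": [{"rot": [0,0,0],"xyz": [0,0,0],"grip": 180},{"rot": [0,0,0],"xyz": [0,0,0],"grip": 180},{"rot": [0,0,0],"xyz": [0,0,0],"grip": 180},{"rot": [0,0,0],"xyz": [0,0,0],"grip": 180},{"rot": [0,0,0],"xyz": [0,0,0],"grip": 180}]}}

```text
clock: 26.25
tool_pos: [0.5687, -0.1758, 0.1085]
eef_rot: [0.93, 0.052, -0.365, 0.019]
contact_force: [0.1, -0.2, -0.3]
opening: 0.293
finger_force: 0.0
```

>>> {"name": "carry_out", "arguments": {"plan": [{"rot": [0,0,0],"xyz": [-0.015,0,-0.02],"grip": 180},{"rot": [0,0,0],"xyz": [-0.04,0,-0.05],"grip": 150},{"rot": [0,0,0],"xyz": [-0.07,0,-0.08],"grip": 110},{"rot": [0,0,0],"xyz": [-0.09,0,-0.11],"grip": 110},{"rot": [0,0,0],"xyz": [-0.12,0,-0.135],"grip": 110},{"rot": [0,0,0],"xyz": [-0.12,0,-0.135],"grip": 110}]}}

```text
clock: 26.75
tool_pos: [0.574, -0.1775, 0.2963]
eef_rot: [0.931, 0.051, -0.36, 0.022]
contact_force: [-0.0, -0.6, 0.6]
opening: 0.569
finger_force: 0.0
```

```bash
python3 -c "
from h import *
snap('wrist','w7.png')
im=r.snapshot('top'); cv2.imwrite('pics/t3.png',im[:,:,::-1])
a=cv2.imread('pics/w7.png')
b=cv2.imread('pics/t3.png')[220:380,20:260]
v=np.zeros((580,800,3),np.uint8); v[:300,:640]=a[:300]; v[300:580,:420]=cv2.resize(b,(420,280)); cv2.imwrite('pics/v7.png',v)
g=im.astype(int); m=((g.max(2)<75)&(g.max(2)-g.min(2)<20)).astype(np.uint8); m[:240]=0;m[375:]=0;m[:,:48]=0;m[:,218:]=0
n,l,s,c=cv2.connectedComponentsWithStats(m)
for i in range(1,n):
  if s[i,4]>30: print(s[i],c[i])
"
```

```text
[151 302  67  15 353] [171.0878187  309.19546742]
```

View pics/v7.png

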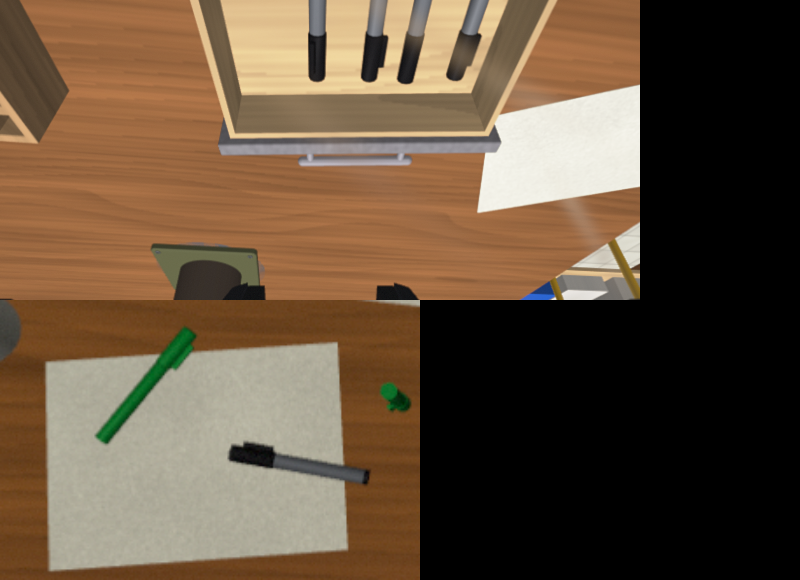

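Four markers lie flat in the drawer (caps at (317,60), (373,60), (410,60) and (463,55)). The stray has not moved, and the green ones are untouched. Next I move over the stray.

```bash
python3 -c "
from h import *
D=down(np.deg2rad(-8.7)); E=down(TH-np.pi/2)
chain([('m1',[.52,.03,.28],down(np.deg2rad(-45))),('over',[.4925,.293,.18],D),('low',[.4925,.293,.005],D)])
"
```

```text
at [ 0.573 -0.176  0.29 ] t 26.9 open 0.566
m1 [-0.015 -0.211  0.028] [-0.252  0.716 -0.643] rows 8.0
over [ 0.167 -0.205  0.1  ] [ 0.     0.    -0.634] rows 6.8
low [0.    0.    0.175] [0. 0. 0.] rows 4.2
```

>>> {"name": "carry_out", "arguments": {"plan": [{"rot": [-0.252,0.716,-0.643],"xyz": [-0.015,-0.211,0.028],"grip": 110},{"rot": [-0.252,0.716,-0.643],"xyz": [-0.015,-0.211,0.028],"grip": 110},{"rot": [-0.252,0.716,-0.643],"xyz": [-0.015,-0.211,0.028],"grip": 110},{"rot": [-0.252,0.716,-0.643],"xyz": [-0.015,-0.211,0.028],"grip": 110},{"rot": [-0.252,0.716,-0.643],"xyz": [-0.015,-0.211,0.028],"grip": 110},{"rot": [-0.252,0.716,-0.643],"xyz": [-0.015,-0.211,0.028],"grip": 110},{"rot": [-0.252,0.716,-0.643],"xyz": [-0.015,-0.211,0.028],"grip": 110},{"rot": [-0.252,0.716,-0.643],"xyz": [-0.015,-0.211,0.028],"grip": 110}]}}

```text
clock: 27.52
tool_pos: [0.518, 0.0333, 0.2774]
eef_rot: [0.922, 0.386, -0.0, -0.002]
contact_force: [-0.6, -0.1, -0.1]
opening: 0.567
finger_force: 0.0
```

>>> {"name": "carry_out", "arguments": {"plan": [{"rot": [0,0,-0.634],"xyz": [0.167,-0.205,0.06],"grip": 110},{"rot": [0,0,-0.634],"xyz": [0.167,-0.205,0.06],"grip": 110},{"rot": [0,0,-0.634],"xyz": [0.167,-0.205,0.06],"grip": 110},{"rot": [0,0,-0.634],"xyz": [0.167,-0.205,0.06],"grip": 110},{"rot": [0,0,-0.634],"xyz": [0.167,-0.205,0.06],"grip": 110},{"rot": [0,0,-0.634],"xyz": [0.167,-0.205,0.06],"grip": 110},{"rot": [0,0,-0.634],"xyz": [0.167,-0.205,0.06],"grip": 110},{"rot": [0,0,-0.634],"xyz": [0.167,-0.205,0.06],"grip": 110}]}}

```text
clock: 28.18
tool_pos: [0.4883, 0.3008, 0.2156]
eef_rot: [0.755, 0.655, -0.003, -0.004]
contact_force: [-0.2, 0.3, -0.1]
opening: 0.567
finger_force: 0.0
```

```bash
python3 -c "
from h import *
st=snap('wrist','w8.png'); go([.4925,.293,.005],down(np.deg2rad(-8.7)))
print(w2p('wrist',[.503,.362,.009],st),w2p('wrist',[.482,.224,.009],st),w2p('wrist',[.4925,.293,.009],st))
"
```

```text
at [0.4896 0.2968 0.2163] xyz [-0.0032  0.0052  0.2113] rot [-0.0083  0.0009  0.0062] rows 5.1 t 28.23
[328.51639012 147.99811311] [326.53719681 282.06034581] [327.47749372 218.64203303]
```

View pics/w8.png

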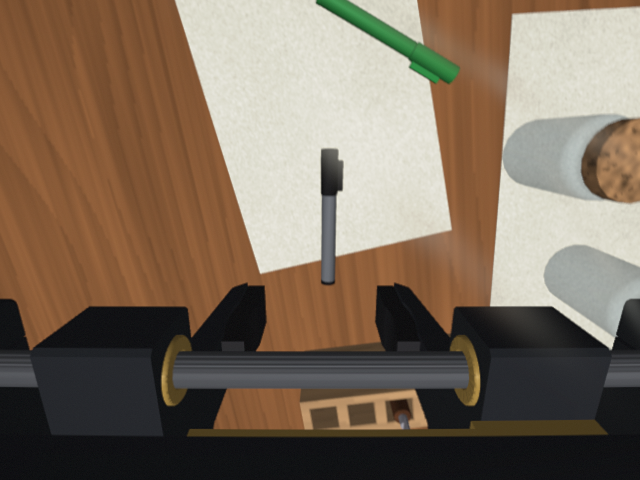

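The stray's ends are at (329,149) and (328,283), as predicted and aligned with the tool. Descend and grip.

>>> {"name": "carry_out", "arguments": {"plan": [{"rot": [0,0,0],"xyz": [-0.003,0.005,0.041],"grip": 110},{"rot": [0,0,0],"xyz": [-0.003,0.005,0.082],"grip": 110},{"rot": [0,0,0],"xyz": [-0.003,0.005,0.123],"grip": 110},{"rot": [0,0,0],"xyz": [-0.003,0.005,0.16],"grip": 110},{"rot": [0,0,0],"xyz": [-0.003,0.005,0.185],"grip": 110},{"rot": [0,0,0],"xyz": [-0.003,0.005,0.2],"grip": 110},{"rot": [0,0,0],"xyz": [-0.003,0.005,0.206],"grip": 110},{"rot": [0,0,0],"xyz": [-0.003,0.005,0.209],"grip": 110}]}}

```text
clock: 28.9
tool_pos: [0.4954, 0.2883, 0.0085]
eef_rot: [0.759, 0.651, -0.003, -0.001]
contact_force: [-0.6, -0.5, 0.2]
opening: 0.566
finger_force: 0.0
```

>>> {"name": "carry_out", "arguments": {"plan": [{"rot": [0,0,0],"xyz": [0,0,0],"grip": 255},{"rot": [0,0,0],"xyz": [0,0,0],"grip": 255},{"rot": [0,0,0],"xyz": [0,0,0],"grip": 255},{"rot": [0,0,0],"xyz": [0,0,0],"grip": 255},{"rot": [0,0,0],"xyz": [0,0,0],"grip": 255},{"rot": [0,0,0],"xyz": [0,0,0],"grip": 255},{"rot": [0,0,0],"xyz": [0,0,0],"grip": 255}]}}

```text
clock: 29.48
tool_pos: [0.496, 0.2908, 0.0101]
eef_rot: [0.759, 0.652, -0.001, -0.002]
contact_force: [-0.3, -0.5, 4.6]
opening: 0.139
finger_force: 29.5
```

```bash
python3 -c "
from h import *
E=down(TH-np.pi/2); D=R.from_quat(r.get_state()['eef_rot']); p=r.get_state()['tool_pos']
a=dr(.085,.086,0)
chain([('lift',p+[0,0,.22],D),('mid',[.52,.06,.23],down(np.deg2rad(-50))),('above',[a[0],a[1],.16],E),('low',[a[0],a[1],.046],E)])
"
```

```text
at [0.496 0.291 0.01 ] t 29.5 open 0.139
lift [ 0.    -0.001 -0.22 ] [0. 0. 0.] rows 5.3
mid [-0.225  0.059 -0.   ] [-0.004  0.     0.721] rows 5.8
above [-0.098  0.173  0.07 ] [0.    0.    0.587] rows 5.1
low [0.    0.    0.114] [0. 0. 0.] rows 2.7
```

The fingers closed above the marker's axis (TCP z 0.010, opening only 12 mm). I reopen, go 7 mm lower and grip again.

>>> {"name": "carry_out", "arguments": {"plan": [{"rot": [0,0,0],"xyz": [0,0,0],"grip": 130},{"rot": [0,0,0],"xyz": [0,0,0],"grip": 130},{"rot": [0,0,0],"xyz": [0,0,0],"grip": 130},{"rot": [0,0,0],"xyz": [0,0,0.003],"grip": 130},{"rot": [0,0,0],"xyz": [0,0,0.006],"grip": 130},{"rot": [0,0,0],"xyz": [0,0,0.006],"grip": 130}]}}

```text
clock: 29.98
tool_pos: [0.4953, 0.2903, 0.0028]
eef_rot: [0.759, 0.652, -0.002, -0.002]
contact_force: [0.7, -0.1, -0.2]
opening: 0.491
finger_force: 0.0
```

```bash
python3 -c "
from h import *
st=r.get_state();print(st['tool_pos'],st['contact_force'],st['opening']);im=r.snapshot('wrist');g=im[200:330,270:380].max(2)
for k in range(200,300,10): 
  c=np.where(im[k,270:385].max(1)<110)[0]; print(k,(c.min()+270,c.max()+270,len(c)) if len(c) else None)"
```

```text
[0.49526522 0.29028702 0.00282069] [ 0.72311443 -0.05627734 -0.16211071] 0.4905191405822922
200 (np.int64(301), np.int64(352), 52)
210 (np.int64(301), np.int64(352), 52)
220 (np.int64(301), np.int64(352), 52)
230 (np.int64(301), np.int64(352), 52)
240 (np.int64(302), np.int64(342), 41)
250 (np.int64(303), np.int64(339), 37)
260 (np.int64(304), np.int64(339), 36)
270 (np.int64(305), np.int64(339), 35)
280 (np.int64(305), np.int64(338), 34)
290 (np.int64(270), np.int64(384), 53)
```

>>> {"name": "carry_out", "arguments": {"plan": [{"rot": [0,0,0],"xyz": [0,0,0],"grip": 255},{"rot": [0,0,0],"xyz": [0,0,0],"grip": 255},{"rot": [0,0,0],"xyz": [0,0,0],"grip": 255},{"rot": [0,0,0],"xyz": [0,0,0],"grip": 255},{"rot": [0,0,0],"xyz": [0,0,0],"grip": 255},{"rot": [0,0,0],"xyz": [0,0,0],"grip": 255},{"rot": [0,0,0],"xyz": [0,0,-0.02],"grip": 255},{"rot": [0,0,0],"xyz": [0,0,-0.04],"grip": 255}]}}

```text
clock: 30.7
tool_pos: [0.4949, 0.2899, 0.0431]
eef_rot: [0.759, 0.652, -0.003, -0.002]
contact_force: [0.3, 0.1, 0.1]
opening: 0.158
finger_force: 30.0
```

>>> {"name": "carry_out", "arguments": {"plan": [{"rot": [0,0,0],"xyz": [0,0,-0.04],"grip": 255},{"rot": [0,0,0],"xyz": [0,0,-0.08],"grip": 255},{"rot": [0,0,0],"xyz": [0,0,-0.12],"grip": 255},{"rot": [0,0,0],"xyz": [0,0,-0.16],"grip": 255},{"rot": [0,0,0],"xyz": [0,0,-0.19],"grip": 255},{"rot": [0,0,0],"xyz": [0,0,-0.19],"grip": 255}]}}

```text
clock: 31.2
tool_pos: [0.5001, 0.2919, 0.2401]
eef_rot: [0.759, 0.651, 0.005, -0.001]
contact_force: [0.2, -0.4, 0.1]
opening: 0.156
finger_force: 30.0
```

```bash
python3 -c "
from h import *
E=down(TH-np.pi/2); a=dr(.085,.086,0)
chain([('mid',[.52,.06,.24],down(np.deg2rad(-50))),('above',[a[0],a[1],.16],E),('low',[a[0],a[1],.046],E)])
im=r.snapshot('wrist');cv2.imwrite('pics/w9.png',im[:,:,::-1])
for k in range(150,300,15): 
  c=np.where(im[k,285:365].max(1)<110)[0]; print(k,(c.min()+285,c.max()+285,len(c)) if len(c) else None)"
```

```text
at [0.5   0.292 0.24 ] t 31.2 open 0.156
mid [-0.226  0.055 -0.002] [ 0.002 -0.01   0.721] rows 5.8
above [-0.098  0.173  0.08 ] [0.    0.    0.587] rows 5.1
low [0.    0.    0.114] [0. 0. 0.] rows 2.7
150 (np.int64(299), np.int64(336), 38)
165 (np.int64(299), np.int64(341), 43)
180 (np.int64(300), np.int64(351), 52)
195 (np.int64(300), np.int64(351), 52)
210 (np.int64(300), np.int64(350), 51)
225 (np.int64(300), np.int64(350), 51)
240 (np.int64(301), np.int64(340), 40)
255 (np.int64(303), np.int64(337), 35)
270 (np.int64(303), np.int64(337), 13)
285 (np.int64(285), np.int64(362), 54)
```

Held solidly and level. Carry to the drawer.

>>> {"name": "carry_out", "arguments": {"plan": [{"rot": [0,0,0.721],"xyz": [-0.226,0.055,-0.002],"grip": 255},{"rot": [0,0,0.721],"xyz": [-0.226,0.055,-0.002],"grip": 255},{"rot": [0,0,0.721],"xyz": [-0.226,0.055,-0.002],"grip": 255},{"rot": [0,0,0.721],"xyz": [-0.226,0.055,-0.002],"grip": 255},{"rot": [0,0,0.721],"xyz": [-0.226,0.055,-0.002],"grip": 255},{"rot": [0,0,0.721],"xyz": [-0.226,0.055,-0.002],"grip": 255},{"rot": [0,0,0.721],"xyz": [-0.226,0.055,-0.002],"grip": 255}]}}

```text
clock: 31.83
tool_pos: [0.5161, 0.0508, 0.2343]
eef_rot: [0.942, 0.335, -0.004, 0.001]
contact_force: [1.5, -0.8, -0.7]
opening: 0.157
finger_force: 30.0
```

>>> {"name": "carry_out", "arguments": {"plan": [{"rot": [0,0,0.587],"xyz": [-0.098,0.173,0.02],"grip": 255},{"rot": [0,0,0.587],"xyz": [-0.098,0.173,0.02],"grip": 255},{"rot": [0,0,0.587],"xyz": [-0.098,0.173,0.04],"grip": 255},{"rot": [0,0,0.587],"xyz": [-0.098,0.173,0.06],"grip": 255},{"rot": [0,0,0.587],"xyz": [-0.098,0.173,0.07],"grip": 255},{"rot": [0,0,0.587],"xyz": [-0.098,0.173,0.08],"grip": 255},{"rot": [0,0,0.587],"xyz": [-0.098,0.173,0.08],"grip": 255},{"rot": [0,0,0.587],"xyz": [-0.098,0.173,0.08],"grip": 255}]}}

```text
clock: 32.5
tool_pos: [0.5515, -0.1355, 0.1532]
eef_rot: [0.998, 0.056, -0.004, -0.002]
contact_force: [-0.4, 1.0, -0.1]
opening: 0.155
finger_force: 30.0
```

```bash
python3 -c "
from h import *
E=down(TH-np.pi/2); a=dr(.085,.086,0)
chain([('low',[a[0],a[1],.046],E)]); snap('wrist','w10.png')
im=cv2.imread('pics/w9.png');b=cv2.imread('pics/w10.png')
print(np.abs(im[200:285,302:345].astype(int)-b[200:285,302:345]).mean())"
```

```text
at [ 0.552 -0.136  0.153] t 32.5 open 0.155
low [0.005 0.001 0.107] [-0.004  0.008  0.001] rows 2.6
14.908983128134976
```

>>> {"name": "carry_out", "arguments": {"plan": [{"rot": [-0.004,0.008,0],"xyz": [0.005,0.001,0.04],"grip": 255},{"rot": [-0.004,0.008,0],"xyz": [0.005,0.001,0.075],"grip": 255},{"rot": [-0.004,0.008,0],"xyz": [0.005,0.001,0.095],"grip": 255},{"rot": [-0.004,0.008,0],"xyz": [0.005,0.001,0.107],"grip": 255},{"rot": [-0.004,0.008,0],"xyz": [0.005,0.001,0.107],"grip": 255},{"rot": [-0.004,0.008,0],"xyz": [0.005,0.001,0.107],"grip": 255}]}}

```text
clock: 33.05
tool_pos: [0.558, -0.1362, 0.0487]
eef_rot: [0.998, 0.057, 0.002, 0.001]
contact_force: [-0.3, -0.4, -0.2]
opening: 0.155
finger_force: 30.0
```

>>> {"name": "carry_out", "arguments": {"plan": [{"rot": [0,0,0],"xyz": [0,0,0],"grip": 180},{"rot": [0,0,0],"xyz": [0,0,0],"grip": 180},{"rot": [0,0,0],"xyz": [0,0,0],"grip": 180},{"rot": [0,0,0],"xyz": [0,0,0],"grip": 180},{"rot": [0,0,0],"xyz": [0,0,0],"grip": 180},{"rot": [0,0,0],"xyz": [0,0,0],"grip": 180}]}}

```text
clock: 33.55
tool_pos: [0.5576, -0.1373, 0.0481]
eef_rot: [0.998, 0.056, 0.002, 0.001]
contact_force: [0.3, -0.0, -0.4]
opening: 0.298
finger_force: 0.0
```

>>> {"name": "carry_out", "arguments": {"plan": [{"rot": [0,0,0],"xyz": [0,0,-0.03],"grip": 180},{"rot": [0,0,0],"xyz": [0,0,-0.07],"grip": 180},{"rot": [0,0,0],"xyz": [0,0,-0.11],"grip": 180},{"rot": [0,0,0],"xyz": [0,0,-0.15],"grip": 180},{"rot": [0,0,0],"xyz": [-0.04,0,-0.19],"grip": 180},{"rot": [0,0,0],"xyz": [-0.08,0,-0.2],"grip": 180},{"rot": [0,0,0],"xyz": [-0.12,0,-0.2],"grip": 180},{"rot": [0,0,0],"xyz": [-0.13,0,-0.2],"grip": 180}]}}

```text
clock: 34.22
tool_pos: [0.4227, -0.1519, 0.2486]
eef_rot: [0.999, 0.054, 0.002, 0.001]
contact_force: [-1.0, -0.1, -0.9]
opening: 0.296
finger_force: 0.0
```

```bash
python3 -c "
from h import *
st=r.get_state();snap('wrist','w11.png');print(st['tool_pos'])
go(dr(-.065,0,.04),down(TH-np.pi/2))"
```

```text
[ 0.42267336 -0.15186571  0.24863766]
at [ 0.4195 -0.152   0.2482] xyz [-0.012   0.0849  0.1862] rot [-0.0001  0.0004 -0.0054] rows 4.9 t 34.27
```

View pics/w11.png

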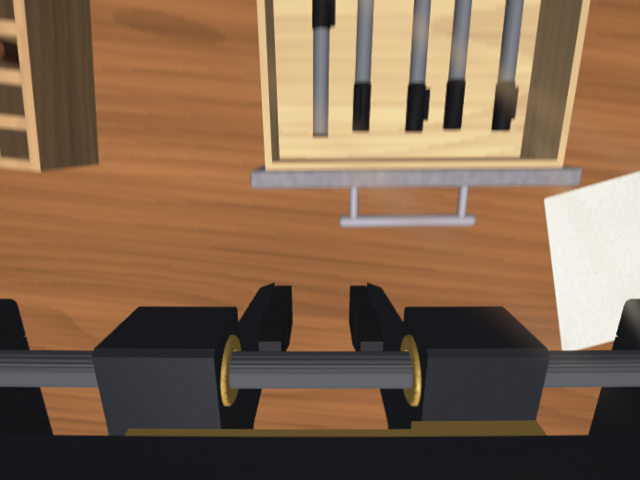

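All five markers lie flat in the open drawer (at columns 320, 362, 420, 458 and 510). Now I go in front of the handle with the fingers shut.

```bash
python3 -c "
from h import *
go(dr(-.105,0,.033),down(TH-np.pi/2))"
```

```text
at [ 0.4195 -0.152   0.2482] xyz [-0.052   0.0852  0.1933] rot [-0.0001  0.0004 -0.0054] rows 5.2 t 34.27
```

>>> {"name": "carry_out", "arguments": {"plan": [{"rot": [0,0,0],"xyz": [-0.025,0.03,0],"grip": 255},{"rot": [0,0,0],"xyz": [-0.052,0.06,0.01],"grip": 255},{"rot": [0,0,0],"xyz": [-0.052,0.085,0.04],"grip": 255},{"rot": [0,0,0],"xyz": [-0.052,0.085,0.08],"grip": 255},{"rot": [0,0,0],"xyz": [-0.052,0.085,0.12],"grip": 255},{"rot": [0,0,0],"xyz": [-0.052,0.085,0.16],"grip": 255},{"rot": [0,0,0],"xyz": [-0.052,0.085,0.192],"grip": 255},{"rot": [0,0,0],"xyz": [-0.052,0.085,0.192],"grip": 255}]}}

```text
clock: 34.93
tool_pos: [0.3838, -0.2405, 0.0505]
eef_rot: [0.998, 0.055, -0.001, -0.002]
contact_force: [-0.2, -0.0, 0.1]
opening: 0.001
finger_force: 0.0
```

>>> {"name": "carry_out", "arguments": {"plan": [{"rot": [0,0,0],"xyz": [0.012,0,0],"grip": 255},{"rot": [0,0,0],"xyz": [0.024,0,0],"grip": 255},{"rot": [0,0,0],"xyz": [0.036,0,0],"grip": 255},{"rot": [0,0,0],"xyz": [0.046,0,0],"grip": 255},{"rot": [0,0,0],"xyz": [0.056,0,0],"grip": 255},{"rot": [0,0,0],"xyz": [0.068,0,0],"grip": 255},{"rot": [0,0,0],"xyz": [0.08,0,0],"grip": 255},{"rot": [0,0,0],"xyz": [0.092,0,0],"grip": 255}]}}

```text
clock: 35.6
tool_pos: [0.4781, -0.2314, 0.0569]
eef_rot: [0.998, 0.056, 0.002, 0.001]
contact_force: [-1.9, -0.3, 0.2]
opening: 0.007
finger_force: 0.8
```

>>> {"name": "carry_out", "arguments": {"plan": [{"rot": [0,0,0],"xyz": [0.012,0,0],"grip": 255},{"rot": [0,0,0],"xyz": [0.024,0,0],"grip": 255},{"rot": [0,0,0],"xyz": [0.036,0,0],"grip": 255},{"rot": [0,0,0],"xyz": [0.048,0,0],"grip": 255},{"rot": [0,0,0],"xyz": [0.06,0,0],"grip": 255},{"rot": [0,0,0],"xyz": [0.07,0,0],"grip": 255},{"rot": [0,0,0],"xyz": [0.08,0,0],"grip": 255},{"rot": [0,0,0],"xyz": [0.08,0,0],"grip": 255}]}}

```text
clock: 36.27
tool_pos: [0.5598, -0.2217, 0.0571]
eef_rot: [0.998, 0.057, 0.004, 0.001]
contact_force: [0.2, -1.0, 0.7]
opening: 0.002
finger_force: 0.0
```

```bash
python3 -c "
from h import *
st=r.get_state(); print(((st['tool_pos']-O)@EX).round(4),((st['tool_pos']-O)@EY).round(4),st['tool_pos'],st['contact_force'])"
```

```text
0.0793 0.0 [ 0.55982071 -0.22169274  0.05706273] [ 0.2284888  -0.95757444  0.68898917]
```

>>> {"name": "carry_out", "arguments": {"plan": [{"rot": [0,0,0],"xyz": [0.003,0,0],"grip": 255},{"rot": [0,0,0],"xyz": [0.006,0,0],"grip": 255},{"rot": [0,0,0],"xyz": [0.009,0,0],"grip": 255},{"rot": [0,0,0],"xyz": [0.012,0,0],"grip": 255},{"rot": [0,0,0],"xyz": [0.012,0,0],"grip": 255}]}}

```text
clock: 36.68
tool_pos: [0.5694, -0.2214, 0.0562]
eef_rot: [0.998, 0.056, 0.002, 0.001]
contact_force: [-0.1, -0.3, -0.5]
opening: 0.004
finger_force: 0.0
```

>>> {"name": "carry_out", "arguments": {"plan": [{"rot": [0,0,0],"xyz": [0.002,0,0],"grip": 255},{"rot": [0,0,0],"xyz": [0.004,0,0],"grip": 255},{"rot": [0,0,0],"xyz": [0.005,0,0],"grip": 255},{"rot": [0,0,0],"xyz": [0.005,0,0],"grip": 255}]}}

```text
clock: 37.02
tool_pos: [0.5739, -0.2209, 0.0561]
eef_rot: [0.998, 0.056, 0.002, 0.001]
contact_force: [0.3, -1.2, 0.1]
opening: 0.005
finger_force: 0.2
```

>>> {"name": "carry_out", "arguments": {"plan": [{"rot": [0,0,0],"xyz": [0.002,0,0],"grip": 255},{"rot": [0,0,0],"xyz": [0.004,0,0],"grip": 255},{"rot": [0,0,0],"xyz": [0.005,0,0],"grip": 255},{"rot": [0,0,0],"xyz": [0.005,0,0],"grip": 255}]}}

```text
clock: 37.35
tool_pos: [0.5741, -0.2209, 0.0559]
eef_rot: [0.998, 0.055, -0.002, 0.0]
contact_force: [-10.0, -0.4, 7.2]
opening: 0.007
finger_force: 4.8
```

```bash
python3 -c "
from h import *
st=r.get_state(); print(((st['tool_pos']-O)@EX).round(4),st['contact_force'])
im=r.snapshot('top')[:,:,::-1][80:330,360:640]; w=r.snapshot('wrist')[:,:,::-1]
v=np.zeros((480,800,3),np.uint8); v[:429,:480]=cv2.resize(im,(480,429)); v[:240,480:]=cv2.resize(w,(320,240)); cv2.imwrite('pics/v8.png',v)"
```

```text
0.0936 [-10.04998984  -0.40609144   7.22196634]
```

View pics/v8.png

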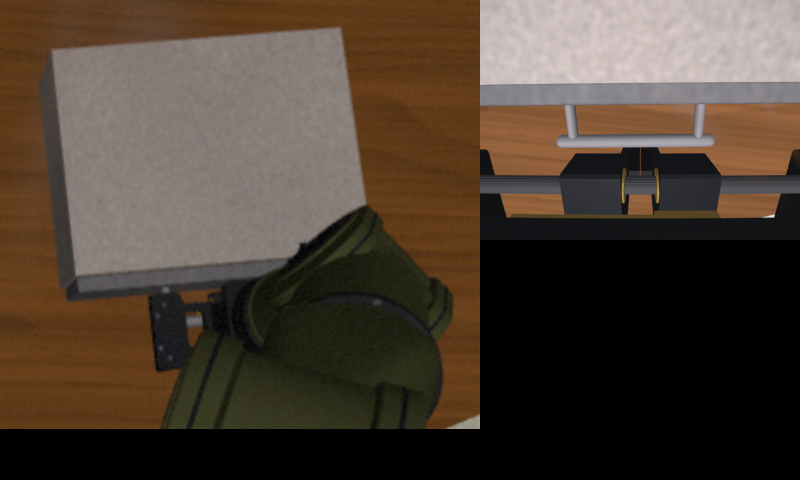

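The push met a hard stop at 10 N, and the view shows the front panel against the unit with no gap. I back off and lift clear.

>>> {"name": "carry_out", "arguments": {"plan": [{"rot": [0,0,0],"xyz": [-0.01,0,0],"grip": 255},{"rot": [0,0,0],"xyz": [-0.025,0,0],"grip": 255},{"rot": [0,0,0],"xyz": [-0.05,0,0],"grip": 255},{"rot": [0,0,0],"xyz": [-0.07,0,0],"grip": 255},{"rot": [0,0,0],"xyz": [-0.07,0,-0.04],"grip": 255},{"rot": [0,0,0],"xyz": [-0.07,0,-0.08],"grip": 255},{"rot": [0,0,0],"xyz": [-0.07,0,-0.12],"grip": 255},{"rot": [0,0,0],"xyz": [-0.07,0,-0.16],"grip": 255}]}}

```text
clock: 38.12
tool_pos: [0.5086, -0.2277, 0.2177]
eef_rot: [0.998, 0.055, 0.002, 0.001]
contact_force: [1.9, 0.1, 0.0]
opening: 0.004
finger_force: 0.0
```

>>> {"name": "carry_out", "arguments": {"plan": [{"rot": [0,0,0],"xyz": [0,0,0],"grip": 255},{"rot": [0,0,0],"xyz": [0,0,0],"grip": 255},{"rot": [0,0,0],"xyz": [0,0,0],"grip": 255},{"rot": [0,0,0],"xyz": [0,0,0],"grip": 255},{"rot": [0,0,0],"xyz": [0,0,0],"grip": 255},{"rot": [0,0,0],"xyz": [0,0,0],"grip": 255}]}}

```text
clock: 38.62
tool_pos: [0.5079, -0.2275, 0.2145]
eef_rot: [0.998, 0.056, 0.001, 0.001]
contact_force: [-0.5, -0.0, 0.1]
opening: 0.008
finger_force: 0.0
```

```bash
python3 -c "
from h import *
st=r.get_state(); im=r.snapshot('wrist').astype(int)
# handle bar row at the middle, as a height-.066 point
for c in (300,320,340):
  col=im[:300,c]; g=(col.max(1)-col.min(1)<25)&(col.max(1)>90)
  e=np.flatnonzero(np.diff(g.astype(int)))
  print(c,[(int(k),round(float((p2w('wrist',(c,k),.066,st)-O)@EX),3)) for k in e])
print(st['tool_pos'],st['qd'].max())"
```

```text
300 [(46, 0.166), (48, 0.164), (71, 0.149), (82, 0.141), (85, 0.139), (118, 0.114), (131, 0.105)]
320 [(46, 0.166), (48, 0.164), (71, 0.149), (117, 0.115), (131, 0.105)]
340 [(46, 0.166), (48, 0.164), (71, 0.149), (117, 0.115), (131, 0.105)]
[ 0.50791981 -0.22747361  0.21454987] 0.0036707366841395687
```

```bash
python3 -c "
from plant import r
print(r.finish_job())"
```

```text
the job is handed in; nothing more can be done
None
```

The job is handed in: all five markers (four from the pen block plus the stray) are lying flat in the drawer and it is pushed shut to its stop; I left the spatula in the block and did not touch the bottles, tumbler or green look-alikes. No verdict came back.

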